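# Unbrace the soap mould and slide its cover shut

### The job

Get the soap mould ready for curing: lift the orange brace off the mould's walls, hang it squarely astride the aluminium rail, centred across the rail, set down gently so that it sits level, and only then slide the blue cover along until it is fully home against the end stop, and let go. The lamp bar hangs low over the mould, so reach in at a slant without knocking it, and leave the tin, soap, jar and bottle where they are.

Things in the scene. Friction and masses are not known exactly. Their poses are not given: they have to be found in the camera images.
- station: Fixed station; origin on the table; yaw up to +-0.2 rad, so its x points roughly away from the robot. Carries an open wooden soap mould centred on x = 0: 64 mm wide along x, walls 7 mm thick with tops at z = 70 mm, y from -165 to +40 mm; soap inside up to z = 52 mm. Raised end stop at the -y end: top z = 80, inner face y = -155 mm. Thin runners carry the cover on to y = +175 mm.
- lamp: White lamp bar fixed over the mould's far half, in the frame of station: x 5 to 55, y -180 to +120, z 235 to 259 mm; 12 mm posts at x = 75, y = -150 and +30 mm. Open towards the robot. A vertical gripper over the mould strikes it; one leaning back to the robot by 25 to 45 degrees (fingers pointing down and along station +x) clears it.
- cover (a joint): Slide of the flat blue cover (64 x 190 x 6 mm, top face at z = 77 mm), in m: 0 = fully closed against the end stop; grows to 0.145 as the cover moves along station +y. Starts 0.10 to 0.14 open. Stays where it is left; friction about 2 N, damping 6 N s/m. While the brace is on the mould it blocks the cover.
- cover_handle (a point): Grip point in the white fin on the cover, 20 mm above the cover's top face (z = 97 mm). The fin is 30 mm long along station x, 12 mm thick along station y and rises 34 mm above that face. In the station frame: x = 0, y = -105 mm + joint value. Axes as station.
- brace: Loose orange brace, an inverted U of about 100 to 170 g. Origin: centre of the crown's underside. Crown 84 (own x) x 22 (y) x 8 mm; at its x ends two legs reach 24 mm down, 68 mm apart inside. Starts astride the mould, crown on the wall tops, own x along station x, 2 mm play each side. Grip fin on the crown: 30 mm along x, 12 mm thick along y, z = 8 to 42 mm.
- brace_grip (a point): Grip point in the brace's fin, 28 mm above the crown's underside on its centre line (20 mm above the crown's top, 14 mm below the fin's top). Axes as brace.
- rail_top (a point): Middle of the top face (z = 130 mm) of the fixed horizontal aluminium rail, a 30 x 30 mm square tube 200 mm long along own y; yaw up to +-0.3 rad; nothing above it. The brace hangs with its crown flat on this face and one leg on each side of the tube (own x across the rail, either way round). Rail and station stand left and right of the robot, either way.
- balm_tin: Bystander: round aluminium tin, 72 mm across, 22 mm high, origin at its underside.
- soap_puck: Bystander: round grey-green soap, 64 mm across, 28 mm high, origin at its underside.
- jar: Bystander: amber jar with an orange cap, 68 mm across, 110 mm high, origin at its underside, behind the work.
- oil_bottle: Bystander: green glass bottle with a black cap, 52 mm across, 170 mm high, origin at its underside, behind the work.
- rail: Frame of the rail, origin on the table under rail_top, same axes. Two posts at y = +-85 mm with feet 100 mm wide.
There are look-alikes about, which are no part of the job. Several things look just like the rail: the one meant starts farthest from the robot's base.

How it is judged:
By the outcome, as a careful person would: the job done as asked, in the order asked, and still so for the second after the job is handed in, with the robot touching nothing.
It also fails if it takes over 64 s, if anything falls off the work surface, if the arm or the gripper's body presses on something with over 40 N, if the wrist force passes 120 N, or if a joint passes its speed limit or range.

### The arm

A 7-joint arm with a two-finger parallel gripper is mounted at the origin on the work surface. World frame = base frame: x ahead of the robot, y to its left, z up, the work surface at z = 0. Lengths are in m, angles in rad, forces in N, time in s.
With the tool pointing down it reaches from about 0.425 to 0.925 m from the base axis. Payload 6.8 kg.
Tool frame: the origin (TCP) lies between the finger pads; the fingertips stand r.tips_ahead ahead of it and the grasp point (between the pads) lies 5 mm behind it (r.tips_ahead is the distance from the TCP to the fingertips, in m); z points along the fingers, y is the line along which they close (so a half turn about z gives the same grasp; the last joint's range is limited). The gripper opens to 85 mm and grips with 20 to 120 N. Pads are 22 mm wide; open, the fingers measure 114 mm over their backs; the gripper's body (76 mm by 85 mm) begins 54 mm behind the grasp point. The pads swing forward as they close: fully open they stand 13 mm farther back than shut.
Start: joints at [1.071, 0.477, 0.022, 1.555, -0.011, 1.109, -0.083], TCP at [0.258, -0.624, 0.245] pointing down, gripper open.
Joint ranges: [-2.96, 2.96], [-0.34, 2.1], [-1.41, 1.46], [0.24, 2.44], [-1.37, 4.51], [0.17, 1.92], [-2.96, 2.96]. Speed limits (rad/s): [2.39, 2.39, 3.14, 3.14, 3.14, 3.14, 3.14].

### API

Orientations are given as a rotation vector (axis times angle).
In Python, from bench import r gives the robot as it stands.
- The arm moves only by the tool move_arm, never from a script. Its argument "rows" is one flat list of numbers, 4 for each row, row after row: the shift along the tool's x, y, z in cm, then the turn about the tool's z in degrees. In form: [tx, ty, tz, twist, tx, ty, tz, twist, ...]. A call has 1 to 10 rows; each row is the pose to reach, as a shift and turn from the pose commanded when the call began, along the tool's axes at that moment; what a row does not reach only later rows make up. A row lasts 1/8 s, in which the tool goes at most 62.5 mm and 10.7 degrees, less where a joint would pass 70% of its speed; a pose out of reach is approached as far as the arm can. A call with a gripper value outside its range is refused whole. "fingers" is the opening, from 0 (shut) to 1 (fully open), set as the call begins (left out, the last holds). The fingers move at their own pace and stop on an object; "newtons" is the grip in N (left out, the last holds). Time passes only in rows, so rows that repeat a pose let the fingers close. It gives the time, the measured TCP pose, the force, the opening and the grip force at its end, in the units of the state.
- r.get_obs(): the state, without advancing time (a new reading comes with each control period).
- r.grab_frame(name): name is "side" or "top"; returns the picture (480x640x3 uint8, blue, green, red); there is no depth.
- r.camera_params(name): a dict with "fx", "fy", "cx", "cy" (pixels), "k1" (the pictures are not rectified: a ray, as slopes to the right and down, at radius r is drawn at 1 + k1 r^2 times it, then the intrinsics apply), "world_from_camera" (4x4, takes a point from camera to world coordinates). Camera axes: x right, y down, z forward; pixel columns grow to the right and rows downward; lengths in m; the calibration is good to about 2 mm. A picture is of the moment at which its call begins. camera_params takes no time and is no camera call.
- r.hand_in(): hands the job in; it is judged then, once.
The state is a dict: "clock": time; "joints": joint angles; "qvel": joint speeds; "tau": joint torques, N m; "tcp_pos": TCP position; "orientation": TCP orientation; "contact_force": force on the tool from outside, world axes, zero at the start; "moment": the same for the moment, N m; "grip_width": finger opening in m; "gripper_force": force on a finger pad.
Only numpy, scipy, OpenCV 4.12 (cv2) and the standard library are available. Lean on these libraries where they do the work, as an engineer would, in place of code of your own. Each camera call takes 0.05 s, during which the arm holds its last target. There are 200 camera calls.

## Working session

There is one attempt and no reset: what is moved stays moved. The work goes in short steps, Python scripts to look and compute and a tool call to move; the robot and the scene stay as the last step left them, time stands still between calls to the robot, and variables do not carry over. Pictures are saved under pics/ and viewed, at most 10 in all, crops included, and the job is handed in when it is done.

Besides the shell and the picture viewer there is one more tool, called after "Call:" in YAML: its name, and indented under it one key for each argument. move_arm: Moves the arm, as the interface text tells. Its arguments: {"type":"object","properties":{"rows":{"type":"array"},"fingers":{"type":"number"},"newtons":{"type":"number"}},"required":["rows"]}

```bash
mkdir -p pics; ls; python3 - <<'E'
from bench import r
import cv2,numpy as np
for n in("side","top"):
    cv2.imwrite(f"pics/{n}0.png",r.grab_frame(n)); p=r.camera_params(n); print(n,{k:(np.round(v,4).tolist()) for k,v in p.items()})
print(r.get_obs(), r.tips_ahead)
E
```

```text
pics
side {'fx': 544.3385, 'fy': 544.3385, 'cx': 313.2364, 'cy': 243.1538, 'k1': -0.1618, 'world_from_camera': [[-0.97, -0.1485, 0.1927, 0.3027], [-0.2433, 0.5984, -0.7634, 0.6746], [-0.002, -0.7873, -0.6166, 0.6856], [0.0, 0.0, 0.0, 1.0]]}
top {'fx': 530.2972, 'fy': 530.2972, 'cx': 333.7389, 'cy': 247.6442, 'k1': -0.157, 'world_from_camera': [[-0.0179, -0.9946, 0.1021, 0.3935], [-0.9998, 0.0184, 0.0042, -0.027], [-0.0061, -0.102, -0.9948, 1.1165], [0.0, 0.0, 0.0, 1.0]]}
{'clock': 0.1, 'joints': array([ 1.0708844 ,  0.47770404,  0.02234933,  1.55633217, -0.01150971,
        1.1093134 , -0.08310306]), 'qvel': array([-0.00205813, -0.00087652, -0.00070741, -0.00200519,  0.00085597,
       -0.00111364,  0.00038746]), 'tau': array([ 3.87784035e-03, -5.97764432e+01,  1.61337174e+00, -2.81955725e+01,
        1.28245240e-02,  5.02787414e-03, -1.44365448e-06]), 'tcp_pos': array([ 0.25755564, -0.62338457,  0.24444065]), 'orientation': array([-3.07995527e+00, -6.11232130e-01,  6.69386535e-04]), 'contact_force': array([-0.0439228 , -0.15292817, -0.02926885]), 'moment': array([-0.01637645,  0.01690837, -0.07848094]), 'gripper_force': 0.0, 'grip_width': 0.08562358121944441} 0.014
```

View pics/side0.png

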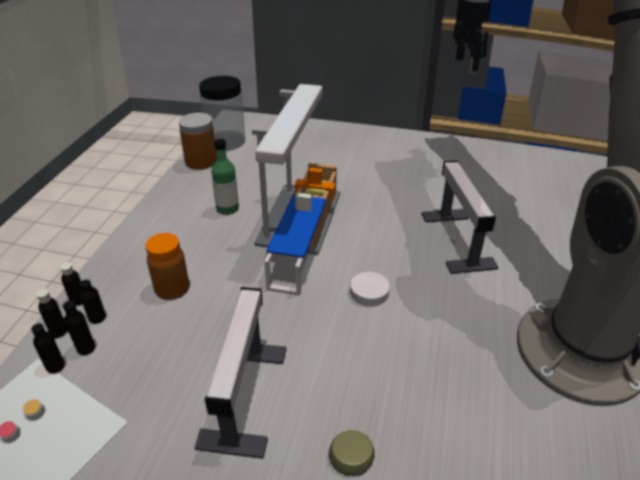

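View pics/top0.png

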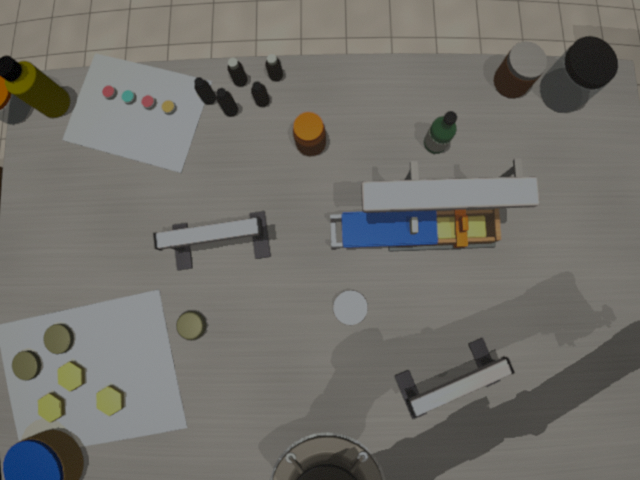

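The top view shows two rails: one at (207,233) and one at (461,388). The base is at about (330,480), so the first is the farthest and is the one meant. The mould lies at (340–500, 210–245), with the brace fin at (463,223) and the cover handle at (415,225). I'll confirm in enlarged crops.

```bash
cat > h.py <<'E'
import numpy as np,cv2
from bench import r
from scipy.spatial.transform import Rotation as R
def px2w(n,uv,z):
    p=r.camera_params(n);T=np.array(p["world_from_camera"])
    K=np.array([[p["fx"],0,p["cx"]],[0,p["fy"],p["cy"]],[0,0,1]])
    a=cv2.undistortPoints(np.array([[uv]],float),K,np.array([p["k1"],0,0,0,0.]))[0,0]
    d=T[:3,:3]@np.array([*a,1]);o=T[:3,3]
    return o+d*(z-o[2])/d[2]
def w2px(n,X):
    p=r.camera_params(n);T=np.linalg.inv(np.array(p["world_from_camera"]))
    K=np.array([[p["fx"],0,p["cx"]],[0,p["fy"],p["cy"]],[0,0,1]])
    X=np.atleast_2d(X)
    return cv2.projectPoints(X.astype(float),cv2.Rodrigues(T[:3,:3])[0],T[:3,3],K,np.array([p["k1"],0,0,0,0.]))[0][:,0]
def crop(img,x0,y0,w,h,s):
    c=cv2.resize(img[y0:y0+h,x0:x0+w],None,fx=s,fy=s,interpolation=cv2.INTER_CUBIC)
    c=cv2.convertScaleAbs(c,alpha=1.2)
    for i in range(0,w,10):
        cv2.line(c,(i*s,0),(i*s,8 if i%50 else 16),(0,255,255),1)
        if i%20==0: cv2.putText(c,str(x0+i),(i*s,28),0,.35,(0,255,255),1)
    for i in range(0,h,10):
        cv2.line(c,(0,i*s),(8,i*s),(0,255,255),1)
        if i%20==0: cv2.putText(c,str(y0+i),(10,i*s+4),0,.35,(0,255,255),1)
    return c
E
python3 - <<'E'
from h import *
t=cv2.imread("pics/top0.png");s=cv2.imread("pics/side0.png")
a=crop(t,330,200,190,60,4); b=crop(t,140,205,190,75,4)
cv2.imwrite("pics/ctop.png",np.vstack([a,b]))
a=crop(s,255,150,95,150,4); b=crop(s,190,280,100,150,4)
cv2.imwrite("pics/cside.png",np.hstack([a,b]))
E
```

```text
(no output)
```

View pics/ctop.png

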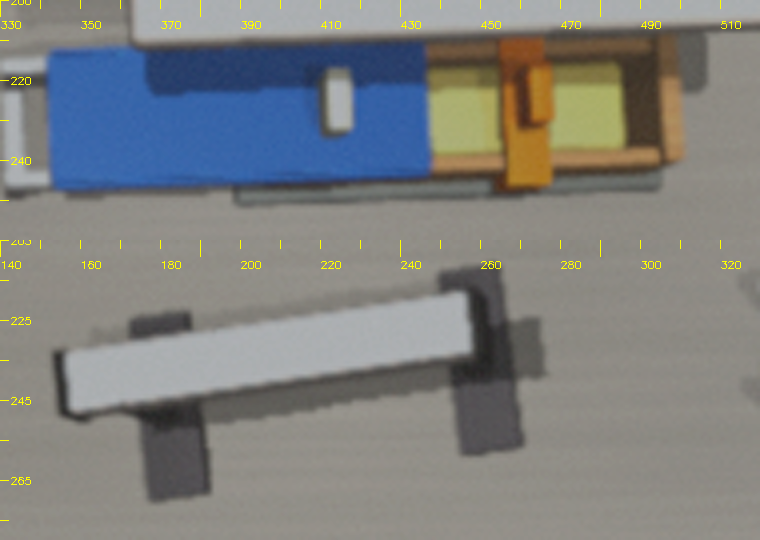

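View pics/cside.png

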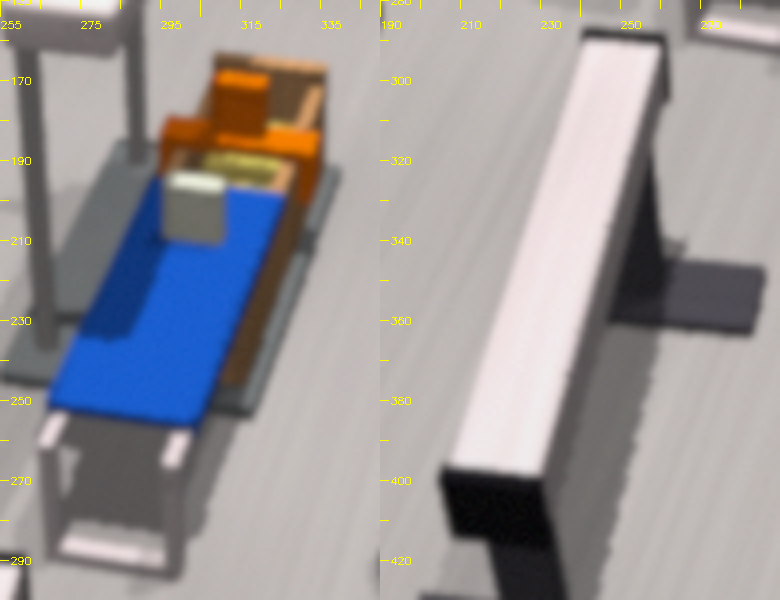

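The crops confirm it. In the top view the far rail's light top face has corners at (156.5,233), (157,247.5), (258,233.8) and (256.5,217.5). The cover corners are (342,212), (343.2,247.5) and (437.5,244.5). The brace fin top is at (465,223.5) and the handle top at (415,225). In the side view the rail corners are (240.5,290), (260,290.5), (208,396) and (230,398.7).

```bash
python3 - <<'E'
from h import *
np.set_printoptions(precision=4,suppress=True)
def show(t,n,z,ps):
    q=np.array([px2w(n,p,z) for p in ps]); print(t,n,q[:,:2].tolist() if 0 else q[:,:2].round(4).tolist()); return q
def mid(n,q): # q: A0,A1 far-end pair, B0,B1
    c=q.mean(0); d=(q[2:].mean(0)-q[:2].mean(0)); print(' c',c,'len',np.linalg.norm(d),'dir',np.degrees(np.arctan2(d[1],d[0])),'w',np.linalg.norm(q[0]-q[1]),np.linalg.norm(q[2]-q[3]))
q=show('rail','top',.13,[(156.5,233),(157,247.5),(256.5,217.5),(258,233.8)]);mid('',q)
q=show('rail','side',.13,[(208,396),(230,398.7),(240.5,290),(260,290.5)]);mid('',q)
q=show('cover','top',.077,[(342,212),(343.2,247.5),(437,211.2),(437.5,244.5)]);mid('',q)
show('cover','side',.077,[(267,252),(303,256.7),(326.5,197.5)])
show('bracefin','top',.112,[(465,223.5),(461.75,223.5),(468,223.5),(465,216.5),(465,230.5)])
show('bracefin','side',.112,[(315.5,169)])
show('handle','top',.111,[(415,225)]);show('handle','side',.111,[(304,194)])
E
```

```text
rail top [[0.5292, 0.316], [0.5013, 0.3144], [0.5547, 0.1221], [0.5236, 0.1193]]
 c [0.5272 0.218  0.13  ] len 0.1959383552663183 dir -82.98865118310262 w 0.027979909736324367 0.031252584636159736
rail side [[0.5281, 0.3154], [0.5002, 0.3121], [0.5544, 0.1233], [0.5256, 0.1171]]
 c [0.5271 0.217  0.13  ] len 0.19530748635361883 dir -82.38868749809917 w 0.028081934519717616 0.029413970913848776
cover top [[0.571, -0.0403], [0.5002, -0.0412], [0.5695, -0.23], [0.5027, -0.2283]]
 c [ 0.5358 -0.1349  0.077 ] len 0.1883629097696713 dir -89.85066141180049 w 0.07089554521944882 0.06685545217112457
cover side [[0.5665, -0.0344], [0.501, -0.0372], [0.5034, -0.2315]]
bracefin top [[0.5388, -0.2769], [0.5389, -0.2705], [0.5387, -0.2828], [0.5524, -0.2775], [0.5251, -0.2762]]
bracefin side [[0.5382, -0.279]]
handle top [[0.5375, -0.1795]]
handle side [[0.5373, -0.1825]]
```

Measurements agree between the views:

| Item | Position (m) | Direction |
|---|---|---|
| Rail top centre | (0.527, 0.2175) | yaw ≈ +7.3° |
| Brace fin | (0.5385, -0.278) | station yaw ≈ 0.7° |
| Handle | (0.5375, -0.181) | station yaw ≈ 0.7° |

The moves only offer shifts and twist, so I have to get the slant from the arm's limits. I'll move clear first.

Call:
move_arm:
  rows: [6,-7,-6,4,12,-14,-12,8,18,-21,-18,12,24,-28,-22,16,30,-35,-25,16,36,-42,-25,16,41,-49,-25,16,44,-54,-25,16,44,-55,-25,16,44,-55,-25,16]
  fingers: 1

```text
clock: 1.35
tcp_pos: [0.4228, -0.0733, 0.4717]
orientation: [3.136, 0.176, -0.0]
contact_force: [2.2, -0.2, 0.9]
grip_width: 0.0854
gripper_force: 0.0
```

Call:
move_arm:
  rows: [2,-4,-3,0,4,-8,-6,0,6,-12,-10,0,6,-12,-15,0,6,-12,-20,0,6,-12,-25,0,6,-12,-30,0,6,-12,-35,0]

```text
clock: 2.35
tcp_pos: [0.4707, 0.0533, 0.6913]
orientation: [3.134, 0.176, 0.059]
contact_force: [1.1, 0.7, -1.4]
grip_width: 0.0859
gripper_force: 0.0
```

```bash
python3 - <<'E'
from h import *
o=r.get_obs();print(o['joints'].round(3),o['tcp_pos'].round(3),R.from_rotvec(o['orientation']).as_matrix().round(3).tolist())
E
```

```text
[-0.39   0.028  0.146  1.163  0.005  1.914 -1.7  ] [0.471 0.053 0.691] [[0.993, 0.112, 0.037], [0.112, -0.994, -0.0], [0.037, 0.004, -0.999]]
```

The tool does start to lean when joint 6 reaches its limit, so I'll continue up and out for more slant.

Call:
move_arm:
  rows: [4,0,-5,0,8,0,-10,0,12,0,-14,0,16,0,-18,0,20,0,-20,0,20,0,-20,0]

```text
clock: 3.1
tcp_pos: [0.551, 0.0791, 0.7565]
orientation: [3.112, 0.181, 0.309]
contact_force: [1.0, -1.6, 0.1]
grip_width: 0.0855
gripper_force: 0.0
```

```bash
cat > st.py <<'E'
from h import *
o=r.get_obs();M=R.from_rotvec(o['orientation']).as_matrix()
print(round(o['clock'],2),o['joints'].round(3),o['tcp_pos'].round(4),'F',o['contact_force'].round(1));print(M.round(3).tolist())
print('tilt',np.degrees(np.arccos(-M[2,2])).round(2),'az of z',np.degrees(np.arctan2(M[1,2],M[0,2])).round(2),'y',M[:,1].round(3),'y az',np.degrees(np.arctan2(M[1,1],M[0,1])).round(2))
def go(target,Mx=None): # shift in tool cm to bring tcp to target
    print('shift cm',(M.T@(np.array(target)-o['tcp_pos'])*100).round(2))
E
python3 st.py
```

```text
3.1 [-0.32   0.157  0.048  0.879  0.045  1.915 -1.709] [0.551  0.0791 0.7565] F [ 1.  -1.6  0.1]
[[0.974, 0.114, 0.196], [0.115, -0.993, 0.003], [0.195, 0.02, -0.981]]
tilt 11.32 az of z 0.83 y [ 0.114 -0.993  0.02 ] y az -83.47
```

Call:
move_arm:
  rows: [3,-1,-4,0,6,-3,-8,0,9,-4,-12,0,12,-5,-16,0,15,-6,-20,0,18,-6,-24,0,18,-6,-24,0]

```text
clock: 3.98
tcp_pos: [0.56, 0.1185, 0.8198]
orientation: [-3.079, -0.199, -0.514]
contact_force: [2.0, -1.2, -1.3]
grip_width: 0.0854
gripper_force: 0.0
```

```bash
python3 st.py
```

```text
3.98 [-0.648  0.182  0.43   0.733 -0.035  1.915 -1.696] [0.56   0.1185 0.8198] F [ 2.  -1.2 -1.3]
[[0.938, 0.127, 0.323], [0.123, -0.992, 0.034], [0.324, 0.008, -0.946]]
tilt 18.93 az of z 6.05 y [ 0.127 -0.992  0.008] y az -82.68
```

Call:
move_arm:
  rows: [3,0,-4,0,6,0,-8,0,9,0,-12,0,12,0,-16,0,15,0,-20,0,18,0,-24,0,18,0,-24,0,18,0,-24,0]

```text
clock: 4.97
tcp_pos: [0.5422, 0.1332, 0.8966]
orientation: [-3.014, -0.195, -0.757]
contact_force: [0.9, 0.2, -1.4]
grip_width: 0.0855
gripper_force: 0.0
```

```bash
python3 st.py
```

```text
4.97 [-0.785  0.169  0.561  0.593 -0.03   1.915 -1.711] [0.5422 0.1332 0.8966] F [ 0.9  0.2 -1.4]
[[0.874, 0.128, 0.469], [0.114, -0.992, 0.058], [0.473, 0.003, -0.881]]
tilt 28.2 az of z 7.02 y [ 0.128 -0.992  0.003] y az -82.64
```

Call:
move_arm:
  rows: [3,0,-4,0,6,0,-8,0,9,0,-12,0,9,0,-12,0]

```text
clock: 5.48
tcp_pos: [0.5053, 0.148, 0.97]
orientation: [-2.948, -0.222, -1.013]
contact_force: [1.0, 0.3, -0.2]
grip_width: 0.0853
gripper_force: 0.0
```

```bash
python3 st.py; python3 - <<'E'
from st import *
go([.41,.02,.5])
g=np.array([.5385,-.278,.098]); t=g+M[:,2]*.005; print(t)
E
```

```text
5.47 [-0.811  0.126  0.374  0.477  0.178  1.915 -1.759] [0.5053 0.148  0.97  ] F [ 1.   0.3 -0.2]
[[0.78, 0.14, 0.61], [0.128, -0.99, 0.062], [0.613, 0.03, -0.79]]
tilt 37.84 az of z 5.81 y [ 0.14 -0.99  0.03] y az -81.98
5.47 [-0.811  0.126  0.374  0.477  0.178  1.915 -1.759] [0.5053 0.148  0.97  ] F [ 1.   0.3 -0.2]
[[0.78, 0.14, 0.61], [0.128, -0.99, 0.062], [0.613, 0.03, -0.79]]
tilt 37.84 az of z 5.81 y [ 0.14 -0.99  0.03] y az -81.98
shift cm [-37.88   9.92  30.5 ]
[ 0.5415519  -0.27768966  0.09405163]
```

The slant is 37.8° with the tool level across. I'll add a small twist and go to the pre-grasp point.

```bash
python3 - <<'E'
from st import *
t=np.array([.5415,-.2777,.100]); go(t-.18*M[:,2]); go(t)
E
```

```text
5.47 [-0.811  0.126  0.374  0.477  0.178  1.915 -1.759] [0.5053 0.148  0.97  ] F [ 1.   0.3 -0.2]
[[0.78, 0.14, 0.61], [0.128, -0.99, 0.062], [0.613, 0.03, -0.79]]
tilt 37.84 az of z 5.81 y [ 0.14 -0.99  0.03] y az -81.98
shift cm [-55.96  40.02  50.27]
shift cm [-55.96  40.02  68.27]
```

Call:
move_arm:
  rows: [-4,3,4,1,-8,6,8,2,-12,9,12,2.8,-16,12,16,2.8,-20,15,19,2.8,-24,18,22,2.8,-28,20,25,2.8,-32,23,28,2.8,-36,26,32,2.8,-40,28,36,2.8]

```text
clock: 6.72
tcp_pos: [0.4654, -0.09, 0.5692]
orientation: [-2.931, -0.161, -1.014]
contact_force: [0.5, 1.0, -0.3]
grip_width: 0.0852
gripper_force: 0.0
```

```bash
python3 - <<'E'
from st import *
t=np.array([.5415,-.2777,.100]); go(t-.15*M[:,2]); go(t)
E
```

```text
6.72 [ 0.383 -0.334 -0.135  1.87  -0.31   0.986 -1.131] [ 0.4654 -0.09    0.5692] F [ 0.5  1.  -0.3]
[[0.782, 0.109, 0.614], [0.086, -0.994, 0.067], [0.618, 0.0, -0.786]]
tilt 38.16 az of z 6.26 y [ 0.109 -0.994  0.   ] y az -83.73
shift cm [-24.66  19.48  25.3 ]
shift cm [-24.66  19.48  40.3 ]
```

Call:
move_arm:
  rows: [-4,3.3,4,0,-8,6.5,8,0,-12,9.5,12,0,-16,13,16,0,-20,16,20,0,-23,18.5,23,0,-24.7,19.5,25.3,0,-24.7,19.5,25.3,0]

```text
clock: 7.72
tcp_pos: [0.446, -0.2868, 0.2127]
orientation: [-2.932, -0.155, -0.997]
contact_force: [-0.3, 0.6, 0.2]
grip_width: 0.0854
gripper_force: 0.0
```

```bash
python3 - <<'E'
from st import *
t=np.array([.5415,-.2777,.100]); go(t-.05*M[:,2]); go(t)
cv2.imwrite("pics/pre.png",r.grab_frame("side"))
E
```

```text
7.72 [ 0.319  0.172  0.449  2.292 -1.234  0.592  0.315] [ 0.446  -0.2868  0.2127] F [-0.3  0.6  0.2]
[[0.789, 0.107, 0.606], [0.081, -0.994, 0.071], [0.61, -0.006, -0.793]]
tilt 37.56 az of z 6.65 y [ 0.107 -0.994 -0.006] y az -83.83
shift cm [0.74 0.2  9.78]
shift cm [ 0.74  0.2  14.78]
```

Call:
move_arm:
  rows: [0.3,0.1,3,0,0.6,0.2,6,0,0.7,0.2,9,0,0.7,0.2,9.8,0,0.7,0.2,9.8,0]

```text
clock: 8.4
tcp_pos: [0.5144, -0.2816, 0.1458]
orientation: [-2.929, -0.158, -1.014]
contact_force: [-0.5, -0.2, 1.2]
grip_width: 0.0855
gripper_force: 0.0
```

```bash
python3 - <<'E'
from st import *
t=np.array([.5415,-.2777,.100]); go(t)
a=crop(r.grab_frame("side"),235,110,130,110,6)
cv2.imwrite("pics/pre2.png",a)
E
```

```text
8.4 [ 0.985  0.392 -0.434  2.206 -1.351  0.273  0.432] [ 0.5144 -0.2816  0.1458] F [-0.5 -0.2  1.2]
[[0.781, 0.109, 0.615], [0.084, -0.994, 0.069], [0.618, -0.002, -0.786]]
tilt 38.2 az of z 6.41 y [ 0.109 -0.994 -0.002] y az -83.77
shift cm [-0.68 -0.08  5.29]
```

View pics/pre2.png

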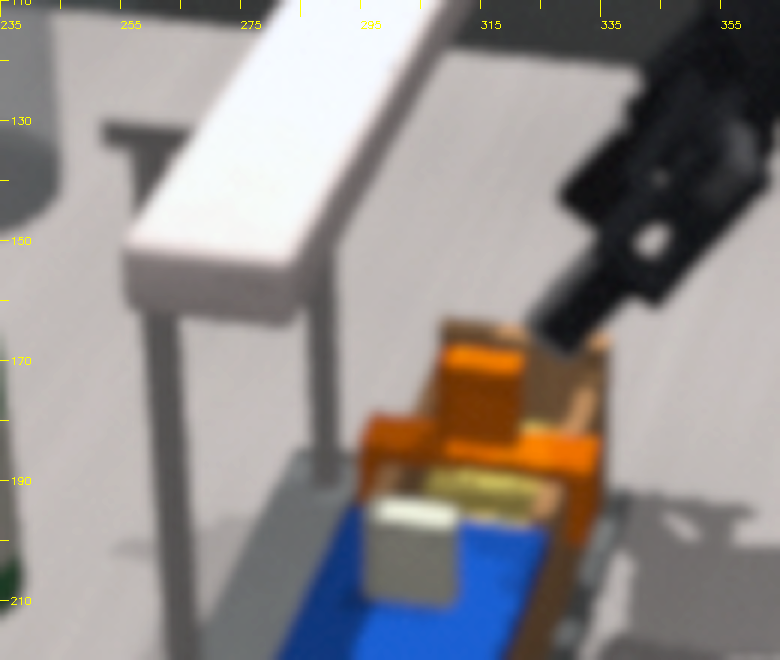

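The side view shows the fingers coming in at a slant at (329,160), well clear of the lamp edge (290,155), with the fin top at (315,169). I'll go in.

Call:
move_arm:
  rows: [-0.2,0,1.5,0,-0.4,0,3,0,-0.7,-0.1,4.5,0,-0.7,-0.1,5.3,0,-0.7,-0.1,5.3,0]

```text
clock: 9.07
tcp_pos: [0.5409, -0.2838, 0.1052]
orientation: [-2.926, -0.165, -0.985]
contact_force: [-0.2, 0.3, -0.4]
grip_width: 0.0856
gripper_force: 0.0
```

```bash
python3 - <<'E'
from st import *
t=np.array([.5415,-.2777,.100]); go(t)
E
```

```text
9.07 [ 1.037  0.522 -0.544  2.156 -1.366  0.171  0.483] [ 0.5409 -0.2838  0.1052] F [-0.2  0.3 -0.4]
[[0.792, 0.117, 0.6], [0.085, -0.993, 0.082], [0.605, -0.013, -0.796]]
tilt 37.25 az of z 7.75 y [ 0.117 -0.993 -0.013] y az -83.26
shift cm [-0.22 -0.59  0.5 ]
```

Call:
move_arm:
  rows: [-0.1,-0.3,0.2,0,-0.2,-0.6,0.5,0,-0.2,-0.9,0.8,0,-0.2,-0.9,0.8,0]

```text
clock: 9.57
tcp_pos: [0.5432, -0.2776, 0.1019]
orientation: [-2.921, -0.167, -0.974]
contact_force: [0.4, 0.1, -0.0]
grip_width: 0.0852
gripper_force: 0.0
```

```bash
python3 - <<'E'
from st import *
t=np.array([.5415,-.2777,.100]); go(t)
E
```

```text
9.57 [ 1.019  0.525 -0.537  2.156 -1.366  0.17   0.473] [ 0.5432 -0.2776  0.1019] F [ 0.4  0.1 -0. ]
[[0.795, 0.121, 0.595], [0.084, -0.992, 0.089], [0.601, -0.021, -0.799]]
tilt 36.95 az of z 8.5 y [ 0.121 -0.992 -0.021] y az -83.06
shift cm [-0.25 -0.    0.05]
```

Call:
move_arm:
  rows: [0,0,0,0,0,0,0,0,0,0,0,0,0,0,0,0,0,0,0,0,0,0,0,0]
  fingers: 0
  newtons: 40

```text
clock: 10.32
tcp_pos: [0.5431, -0.2779, 0.102]
orientation: [-2.922, -0.167, -0.974]
contact_force: [0.5, 0.5, 1.2]
grip_width: 0.0113
gripper_force: 42.1
```

```bash
python3 - <<'E'
from st import *
print(o['grip_width'],o['gripper_force'])
for d in ([0,0,.04],[-.03,0,.05],[-.13,0.0,.17]): go(o['tcp_pos']+d)
E
```

```text
10.32 [ 1.019  0.525 -0.537  2.156 -1.366  0.17   0.473] [ 0.5431 -0.2779  0.102 ] F [0.5 0.5 1.2]
[[0.795, 0.12, 0.595], [0.084, -0.993, 0.088], [0.601, -0.02, -0.799]]
tilt 36.95 az of z 8.45 y [ 0.12  -0.993 -0.02 ] y az -83.09
0.011284574404832631 42.14327037334442
shift cm [ 2.4  -0.08 -3.2 ]
shift cm [ 0.62 -0.46 -5.78]
shift cm [ -0.12  -1.91 -21.32]
```

The grip is on the fin at 11.3 mm and 42 N. I'll lift straight up 4 cm.

Call:
move_arm:
  rows: [0.6,0,-0.8,0,1.2,0,-1.6,0,1.8,0,-2.4,0,2.4,0,-3.2,0,2.4,0,-3.2,0]

```text
clock: 10.95
tcp_pos: [0.5432, -0.2785, 0.1422]
orientation: [-2.922, -0.168, -0.974]
contact_force: [-0.6, 0.1, -1.4]
grip_width: 0.0112
gripper_force: 41.8
```

```bash
python3 - <<'E'
from st import *
print(o['grip_width'],o['gripper_force'])
cv2.imwrite("pics/lift.png",np.hstack([crop(r.grab_frame("side"),255,90,120,130,4)]))
for d in ([-.1,0,.08],[-.13,0.0,.17]): go(o['tcp_pos']+d)
E
```

```text
10.95 [ 0.887  0.417 -0.37   2.148 -1.212  0.284  0.257] [ 0.5432 -0.2785  0.1422] F [-0.6  0.1 -1.4]
[[0.795, 0.121, 0.595], [0.085, -0.992, 0.088], [0.601, -0.019, -0.799]]
tilt 36.95 az of z 8.42 y [ 0.121 -0.992 -0.019] y az -83.05
0.011201533199294983 41.80086135864258
shift cm [ -3.14  -1.36 -12.34]
shift cm [ -0.12  -1.9  -21.32]
```

View pics/lift.png

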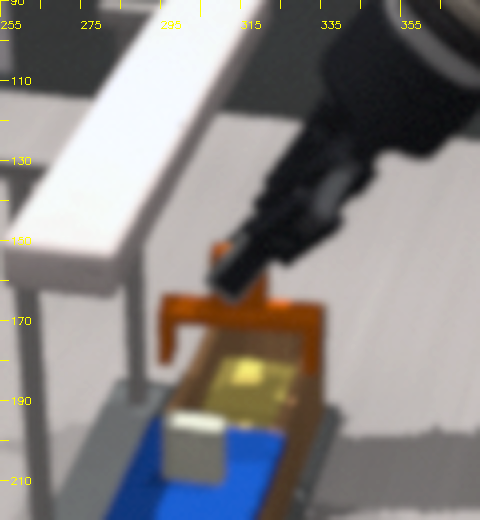

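The brace hangs level from the gripper, with its crown around (315,167). I'll retreat up along the tool axis, then cross to the rail.

Call:
move_arm:
  rows: [0,-0.3,-3,0,0,-0.6,-7,0,0,-1,-11,0,0,-1.5,-15,0,0,-1.9,-19,0,0,-4,-21.5,0,0,-8,-21.5,0,0,-13,-21.5,0,0,-18,-21.5,0,0,-23,-21.5,0]

```text
clock: 12.25
tcp_pos: [0.392, -0.0718, 0.3135]
orientation: [-2.922, -0.163, -0.967]
contact_force: [-26.1, 8.9, 37.3]
grip_width: 0.0113
gripper_force: 42.3
```

```bash
python3 - <<'E'
from st import *
for t in ([.5316,.2175,.25],[.5316,.2175,.172]): go(t)
E
```

```text
12.25 [ 0.623 -0.338 -0.327  2.421 -0.729  0.556 -0.643] [ 0.392  -0.0718  0.3135] F [-26.1   8.9  37.3]
[[0.798, 0.119, 0.591], [0.081, -0.993, 0.09], [0.598, -0.023, -0.802]]
tilt 36.72 az of z 8.62 y [ 0.119 -0.993 -0.023] y az -83.18
shift cm [  9.69 -26.91  15.94]
shift cm [  5.03 -26.73  22.19]
```

The wrist shows an unexpected 45 N with the arm folded near its limits, so I'll ease forward.

Call:
move_arm:
  rows: [1,-2,2,0,2,-4,4,0]

```text
clock: 12.5
tcp_pos: [0.4277, -0.0252, 0.2946]
orientation: [-2.919, -0.172, -0.968]
contact_force: [-0.1, -1.2, -2.6]
grip_width: 0.0109
gripper_force: 41.8
```

```bash
python3 - <<'E'
from st import *
print(o['moment'].round(2))
for t in ([.5316,.2175,.25],[.5316,.2175,.172]): go(t)
E
```

```text
12.5 [ 0.619 -0.267 -0.515  2.414 -0.718  0.415 -0.791] [ 0.4277 -0.0252  0.2946] F [-0.1 -1.2 -2.6]
[[0.797, 0.125, 0.591], [0.086, -0.992, 0.093], [0.598, -0.023, -0.801]]
tilt 36.78 az of z 8.93 y [ 0.125 -0.992 -0.023] y az -82.83
[-0.18  0.78 -0.04]
shift cm [  7.7  -22.67  11.97]
shift cm [  3.04 -22.49  18.22]
```

Call:
move_arm:
  rows: [1.5,-3,2,0,3,-7,4,0,4.5,-11,6,0,6,-15,8,0,7,-19,10,0,7.7,-22,11.5,0,7.7,-22.7,12,0,7.7,-22.7,12,0]

```text
clock: 13.5
tcp_pos: [0.4961, 0.1508, 0.2492]
orientation: [-2.954, -0.172, -0.898]
contact_force: [0.8, -1.1, -1.5]
grip_width: 0.0111
gripper_force: 41.8
```

```bash
python3 - <<'E'
from st import *
for t in ([.5316,.2175,.20],[.5316,.2175,.172]): go(t)
a=r.grab_frame("top");b=r.grab_frame("side")
cv2.imwrite("pics/over.png",np.hstack([crop(a,150,195,110,90,4)[:360],crop(b,175,250,90,90,4)[:360]]))
E
```

```text
13.5 [ 0.554  0.075 -1.102  2.272  0.813  0.388 -2.676] [0.4961 0.1508 0.2492] F [ 0.8 -1.1 -1.5]
[[0.825, 0.12, 0.552], [0.092, -0.993, 0.079], [0.557, -0.015, -0.83]]
tilt 33.87 az of z 8.16 y [ 0.12  -0.993 -0.015] y az -83.09
shift cm [ 0.8  -6.12  6.57]
shift cm [-0.76 -6.08  8.89]
```

View pics/over.png

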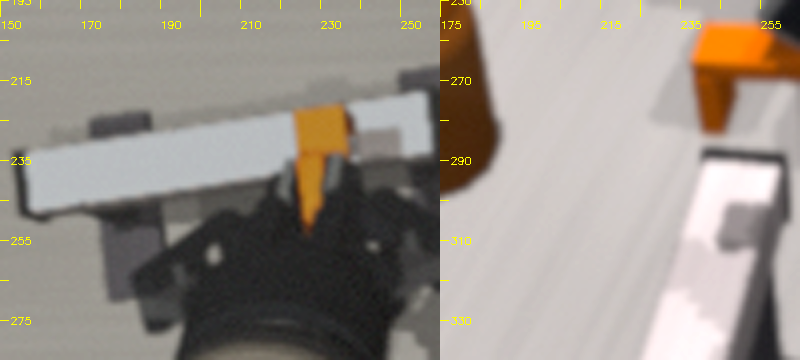

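Call:
move_arm:
  rows: [0,0,0,0,0,0,0,0]

```text
clock: 13.85
tcp_pos: [0.4963, 0.1493, 0.2503]
orientation: [-2.956, -0.17, -0.9]
contact_force: [-0.5, 0.3, -1.7]
grip_width: 0.0116
gripper_force: 41.7
```

```bash
python3 - <<'E'
from st import *
for t in ([.5316,.2175,.25],[.5316,.2175,.172]): go(t)
E
```

```text
13.85 [ 0.561  0.072 -1.104  2.272  0.806  0.387 -2.668] [0.4963 0.1493 0.2503] F [-0.5  0.3 -1.7]
[[0.825, 0.119, 0.553], [0.091, -0.993, 0.077], [0.558, -0.013, -0.83]]
tilt 33.93 az of z 7.92 y [ 0.119 -0.993 -0.013] y az -83.19
shift cm [ 3.51 -6.36  2.5 ]
shift cm [-0.84 -6.25  8.97]
```

Call:
move_arm:
  rows: [0.5,-1,0.4,0,1,-2,0.8,0,1.5,-3,1.2,0,2,-4,1.6,0,2.8,-5,2,0,3.5,-6.3,2.5,0,3.5,-6.3,2.5,0]

```text
clock: 14.72
tcp_pos: [0.5321, 0.218, 0.2506]
orientation: [-2.954, -0.171, -0.901]
contact_force: [-0.3, -0.8, -2.3]
grip_width: 0.0116
gripper_force: 41.8
```

```bash
python3 - <<'E'
from st import *
for t in ([.5316,.2175,.25],[.5316,.2175,.172]): go(t)
E
```

```text
14.72 [ 0.292  0.219 -1.021  2.158  1.024  0.559 -2.937] [0.5321 0.218  0.2506] F [-0.3 -0.8 -2.3]
[[0.824, 0.12, 0.553], [0.091, -0.993, 0.079], [0.559, -0.015, -0.829]]
tilt 33.99 az of z 8.11 y [ 0.12  -0.993 -0.015] y az -83.13
shift cm [-0.08  0.04  0.02]
shift cm [-4.44  0.16  6.48]
```

```bash
cat > ov.py <<'E'
from st import *
M0=R.from_rotvec([-2.922,-.167,-.974]).as_matrix();p0=np.array([.5431,-.2779,.102])
B0=R.from_euler('z',6.95,degrees=True).as_matrix();b0=np.array([.5385,-.2783,.070])
Rb=M@M0.T@B0; pb=o['tcp_pos']+M@M0.T@(b0-p0)
print('brace',pb.round(4),'x axis',Rb[:,0].round(3),'y',Rb[:,1].round(3))
def boxes():
    f=lambda x0,x1,y0,y1,z0,z1:np.array([[x,y,z] for x in(x0,x1) for y in(y0,y1) for z in(z0,z1)])
    return [f(-.042,.042,-.011,.011,0,.008),f(-.042,-.034,-.011,.011,-.024,0),f(.034,.042,-.011,.011,-.024,0),f(-.015,.015,-.006,.006,.008,.042)]
E2=[(0,1),(0,2),(0,4),(1,3),(1,5),(2,3),(2,6),(3,7),(4,5),(4,6),(5,7),(6,7)]
def draw(n,x0,y0,w,h,s):
    img=r.grab_frame(n);c=crop(img,x0,y0,w,h,s)
    for b in boxes():
        q=(w2px(n,b@Rb.T+pb)-[x0,y0]+.5)*s
        for i,j in E2: cv2.line(c,tuple(int(v) for v in q[i].round()),tuple(int(v) for v in q[j].round()),(255,0,255),1)
    return c
E
python3 - <<'E'
from ov import *
cv2.imwrite("pics/ov.png",np.vstack([draw("top",170,190,100,60,6),draw("side",180,255,100,65,6)])[:, :])
E
```

```text
14.72 [ 0.292  0.219 -1.021  2.158  1.024  0.559 -2.937] [0.5321 0.218  0.2506] F [-0.3 -0.8 -2.3]
[[0.824, 0.12, 0.553], [0.091, -0.993, 0.079], [0.559, -0.015, -0.829]]
tilt 33.99 az of z 8.11 y [ 0.12  -0.993 -0.015] y az -83.13
brace [0.5259 0.2172 0.2189] x axis [ 0.991  0.121 -0.052] y [-0.121  0.993 -0.005]
```

View pics/ov.png

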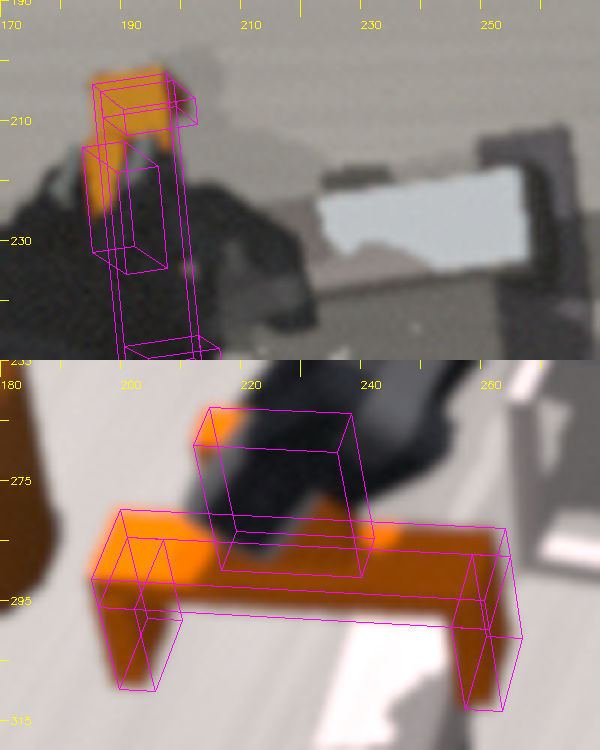

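The overlay matches the held brace to about 2 mm: it sits 2 mm farther in +x than predicted and has a 3° pitch. I'll lower it straight down.

```bash
python3 - <<'E'
from st import *
for t in ([.531,.2175,.172],[.531,.2175,.167],[.531,.2175,.162]): go(t)
E
```

```text
14.82 [ 0.293  0.218 -1.021  2.159  1.024  0.559 -2.937] [0.5315 0.2171 0.2501] F [-0.3 -0.4 -2.7]
[[0.825, 0.119, 0.553], [0.092, -0.993, 0.077], [0.558, -0.013, -0.83]]
tilt 33.95 az of z 7.97 y [ 0.119 -0.993 -0.013] y az -83.16
shift cm [-4.4   0.06  6.45]
shift cm [-4.68  0.07  6.87]
shift cm [-4.96  0.07  7.28]
```

Call:
move_arm:
  rows: [-0.9,0,1.3,0,-1.8,0,2.6,0,-2.7,0,3.9,0,-3.5,0,5.1,0,-4.1,0,6,0,-4.4,0,6.4,0,-4.4,0,6.4,0]

```text
clock: 15.7
tcp_pos: [0.5311, 0.2188, 0.1765]
orientation: [-2.961, -0.171, -0.892]
contact_force: [2.0, 15.6, -3.6]
grip_width: 0.0112
gripper_force: 41.6
```

```bash
python3 - <<'E'
from st import *
for t in ([.531,.2175,.167],[.531,.2175,.164],[.531,.2175,.162],[.531,.2175,.160]): go(t)
E
```

```text
15.7 [-1.134  0.248  0.556  2.302  0.919  0.169 -2.957] [0.5311 0.2188 0.1765] F [ 2.  15.6 -3.6]
[[0.828, 0.119, 0.548], [0.093, -0.993, 0.075], [0.553, -0.011, -0.833]]
tilt 33.57 az of z 7.77 y [ 0.119 -0.993 -0.011] y az -83.19
shift cm [-0.55  0.14  0.77]
shift cm [-0.72  0.14  1.02]
shift cm [-0.83  0.14  1.19]
shift cm [-0.94  0.14  1.36]
```

Call:
move_arm:
  rows: [0,0,0,0,0,0,0,0]

```text
clock: 15.95
tcp_pos: [0.5314, 0.2206, 0.1769]
orientation: [-2.958, -0.174, -0.891]
contact_force: [-0.2, -0.3, -1.4]
grip_width: 0.0115
gripper_force: 41.8
```

```bash
python3 - <<'E'
from ov import *
for t in ([.531,.2175,.164],[.531,.2175,.162],[.531,.2175,.160]): go(t)
E
```

```text
15.95 [-1.126  0.247  0.545  2.3    0.92   0.169 -2.958] [0.5314 0.2206 0.1769] F [-0.2 -0.3 -1.4]
[[0.828, 0.121, 0.548], [0.094, -0.993, 0.078], [0.553, -0.013, -0.833]]
tilt 33.59 az of z 8.11 y [ 0.121 -0.993 -0.013] y az -83.04
brace [0.525  0.2197 0.1452] x axis [ 0.991  0.122 -0.059] y [-0.123  0.992 -0.006]
shift cm [-0.78  0.32  1.03]
shift cm [-0.89  0.32  1.2 ]
shift cm [-1.    0.32  1.36]
```

Call:
move_arm:
  rows: [-0.2,0,0.25,0,-0.4,0.1,0.5,0,-0.6,0.1,0.75,0,-0.8,0.2,1,0,-0.8,0.2,1,0,-0.8,0.2,1,0]

```text
clock: 16.7
tcp_pos: [0.5318, 0.2195, 0.1705]
orientation: [-2.967, -0.175, -0.878]
contact_force: [-0.1, 0.7, -1.5]
grip_width: 0.0115
gripper_force: 41.7
```

```bash
python3 - <<'E'
from ov import *
for t in ([.531,.2175,.164],[.531,.2175,.162],[.531,.2175,.160]): go(t)
E
```

```text
16.7 [-1.094  0.259  0.514  2.296  0.92   0.17  -2.958] [0.5318 0.2195 0.1705] F [-0.1  0.7 -1.5]
[[0.833, 0.12, 0.54], [0.096, -0.993, 0.073], [0.545, -0.009, -0.839]]
tilt 33.01 az of z 7.66 y [ 0.12  -0.993 -0.009] y az -83.1
brace [0.5251 0.2185 0.1389] x axis [ 0.99   0.121 -0.069] y [-0.122  0.992 -0.011]
shift cm [-0.44  0.2   0.48]
shift cm [-0.55  0.2   0.65]
shift cm [-0.66  0.2   0.82]
```

Call:
move_arm:
  rows: [-0.2,0.1,0.25,0,-0.4,0.2,0.5,0,-0.6,0.2,0.7,0,-0.7,0.2,0.9,0,-0.7,0.2,0.9,0,-0.7,0.2,0.9,0]

```text
clock: 17.45
tcp_pos: [0.5323, 0.2184, 0.1648]
orientation: [-2.974, -0.175, -0.866]
contact_force: [0.5, 0.0, -1.8]
grip_width: 0.0116
gripper_force: 41.7
```

```bash
python3 - <<'E'
from ov import *
for t in ([.531,.2175,.162],[.531,.2175,.160]): go(t)
E
```

```text
17.45 [-1.062  0.27   0.483  2.293  0.922  0.17  -2.958] [0.5323 0.2184 0.1648] F [ 0.5  0.  -1.8]
[[0.838, 0.119, 0.533], [0.097, -0.993, 0.069], [0.537, -0.006, -0.843]]
tilt 32.49 az of z 7.39 y [ 0.119 -0.993 -0.006] y az -83.15
brace [0.5253 0.2173 0.1332] x axis [ 0.99   0.12  -0.078] y [-0.121  0.993 -0.014]
shift cm [-0.27  0.08  0.16]
shift cm [-0.37  0.08  0.33]
```

Call:
move_arm:
  rows: [-0.1,0,0.1,0,-0.2,0,0.2,0,-0.3,0,0.3,0,-0.3,0,0.4,0,-0.3,0,0.4,0]

```text
clock: 18.08
tcp_pos: [0.5328, 0.219, 0.1626]
orientation: [-2.976, -0.175, -0.861]
contact_force: [-2.5, -1.5, 4.3]
grip_width: 0.0111
gripper_force: 42.6
```

```bash
python3 - <<'E'
from ov import *
cv2.imwrite("pics/ov2.png",draw("side",180,290,100,70,6))
E
```

```text
18.07 [-1.052  0.275  0.473  2.29   0.92   0.17  -2.958] [0.5328 0.219  0.1626] F [-2.5 -1.5  4.3]
[[0.84, 0.119, 0.53], [0.098, -0.993, 0.068], [0.534, -0.005, -0.845]]
tilt 32.31 az of z 7.31 y [ 0.119 -0.993 -0.005] y az -83.17
brace [0.5257 0.2178 0.1311] x axis [ 0.99   0.12  -0.081] y [-0.121  0.993 -0.014]
```

View pics/ov2.png

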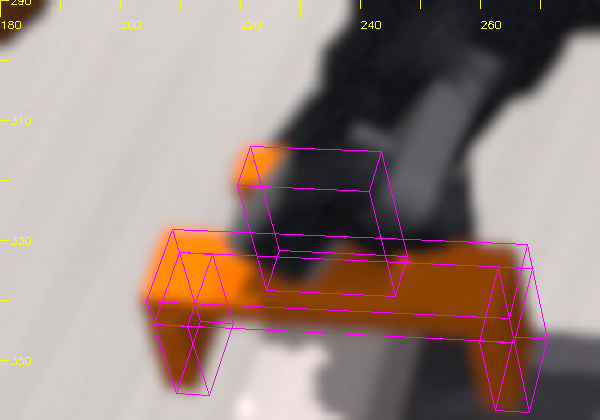

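The force shows first contact. The overlay puts the brace about 1.5 mm too far in +x, so I'll correct that, ease the grip and press gently to level it.

Call:
move_arm:
  rows: [-0.1,0,-0.12,0,-0.1,0,-0.12,0,-0.2,0,0.02,0,-0.3,0,0.15,0,-0.35,0,0.25,0,-0.35,0,0.25,0]
  newtons: 20

```text
clock: 18.88
tcp_pos: [0.5326, 0.2193, 0.1624]
orientation: [-2.977, -0.174, -0.86]
contact_force: [-8.8, -3.8, 22.4]
grip_width: 0.0115
gripper_force: 45.5
```

```bash
python3 ov.py
```

```text
18.88 [-1.051  0.275  0.471  2.289  0.919  0.171 -2.958] [0.5326 0.2193 0.1624] F [-8.8 -3.8 22.4]
[[0.84, 0.118, 0.53], [0.097, -0.993, 0.068], [0.534, -0.006, -0.846]]
tilt 32.27 az of z 7.29 y [ 0.118 -0.993 -0.006] y az -83.23
brace [0.5255 0.2182 0.1309] x axis [ 0.99   0.118 -0.081] y [-0.12   0.993 -0.014]
```

Call:
move_arm:
  rows: [-0.05,0,-0.12,0,-0.1,0,-0.25,0,-0.1,0,-0.25,0,-0.1,0,-0.25,0]
  newtons: 20
  fingers: 0

```text
clock: 19.38
tcp_pos: [0.5299, 0.2192, 0.1627]
orientation: [-2.978, -0.176, -0.858]
contact_force: [0.7, -0.7, 8.4]
grip_width: 0.0111
gripper_force: 42.8
```

```bash
python3 - <<'E'
from ov import *
print(o['gripper_force'])
for d in ([0,0,-.001],[0,0,-.003],[-.001,0,0]): go(o['tcp_pos']+d)
E
```

```text
19.38 [-1.054  0.27   0.469  2.293  0.918  0.175 -2.958] [0.5299 0.2192 0.1627] F [ 0.7 -0.7  8.4]
[[0.841, 0.119, 0.528], [0.098, -0.993, 0.067], [0.532, -0.005, -0.847]]
tilt 32.17 az of z 7.26 y [ 0.119 -0.993 -0.005] y az -83.17
brace [0.5227 0.218  0.1312] x axis [ 0.989  0.119 -0.083] y [-0.121  0.993 -0.015]
42.75086760520935
shift cm [-0.05  0.    0.08]
shift cm [-0.16  0.    0.25]
shift cm [-0.08 -0.01 -0.05]
```

Call:
move_arm:
  rows: [0.06,0,0.04,0,0.06,0,0.04,0]

```text
clock: 19.62
tcp_pos: [0.5301, 0.2193, 0.1627]
orientation: [-2.978, -0.176, -0.857]
contact_force: [-5.6, -1.1, 14.6]
grip_width: 0.0114
gripper_force: 44.5
```

Call:
move_arm:
  rows: [0,0,0,0,0,0,0,0,0,0,0,0]
  fingers: 0.19

```text
clock: 20.0
tcp_pos: [0.5293, 0.2186, 0.1613]
orientation: [-2.981, -0.176, -0.855]
contact_force: [0.2, 0.1, 0.6]
grip_width: 0.0163
gripper_force: 0.0
```

Call:
move_arm:
  rows: [0,0,0,0,0,0,0,0,0,0,0,0]
  fingers: 0.5

```text
clock: 20.38
tcp_pos: [0.5298, 0.2188, 0.1619]
orientation: [-2.98, -0.176, -0.856]
contact_force: [0.3, 0.1, 0.8]
grip_width: 0.0426
gripper_force: 0.0
```

```bash
python3 - <<'E'
from ov import *
a=r.grab_frame("side")
cv2.imwrite("pics/rel.png",crop(a,180,280,110,110,6))
E
```

```text
20.38 [-1.051  0.272  0.467  2.293  0.915  0.175 -2.956] [0.5298 0.2188 0.1619] F [0.3 0.1 0.8]
[[0.842, 0.119, 0.527], [0.099, -0.993, 0.066], [0.531, -0.004, -0.847]]
tilt 32.07 az of z 7.16 y [ 0.119 -0.993 -0.004] y az -83.18
brace [0.5226 0.2176 0.1304] x axis [ 0.989  0.119 -0.085] y [-0.121  0.993 -0.016]
```

View pics/rel.png

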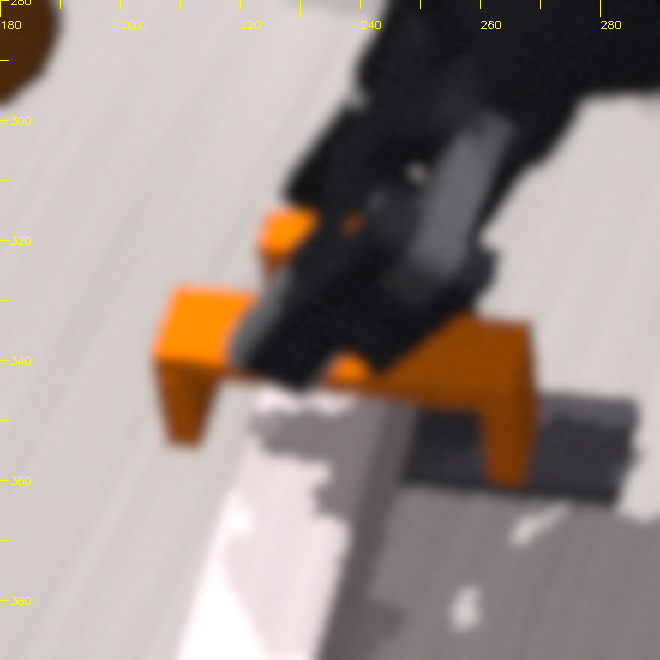

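The view shows the brace seated astride the rail, both legs down and the fin released. Next: check how well it is centred and retreat along the tool axis.

```bash
python3 - <<'E'
from ov import *
c=np.array([.527,.2175]);u=np.array([np.cos(np.radians(7.3)),np.sin(np.radians(7.3))])
P=lambda x,y:px2w("side",(180+x/6-.5+.5,280+y/6),.106)
for n,p in dict(Lo=(168,445),Li=(200,445),Ri=(487,485),Ro=(522,487)).items():
    w=P(*p);print(n,w.round(4),'across',((w[:2]-c)@u).round(4))
a=px2w("side",(180+157/6,280+300/6+68/6),.13);
for n,p in dict(crownL=(157,360),crownR=(530,395)).items():
    w=px2w("side",(180+p[0]/6,280+p[1]/6),.138);print(n,w.round(4),((w[:2]-c)@u).round(4))
for d in ([0,0,0],): go(o['tcp_pos']-M[:,2]*.1)
E
```

```text
20.43 [-1.051  0.272  0.467  2.293  0.915  0.175 -2.956] [0.5298 0.2188 0.1619] F [ 0.   0.8 -0.4]
[[0.842, 0.119, 0.527], [0.099, -0.993, 0.066], [0.531, -0.004, -0.847]]
tilt 32.07 az of z 7.17 y [ 0.119 -0.993 -0.004] y az -83.18
brace [0.5226 0.2176 0.1304] x axis [ 0.989  0.119 -0.085] y [-0.121  0.993 -0.016]
Lo [0.5647 0.234  0.106 ] across 0.0395
Li [0.5575 0.2321 0.106 ] across 0.0321
Ri [0.4894 0.2265 0.106 ] across -0.0361
Ro [0.4815 0.225  0.106 ] across -0.0441
crownL [0.5621 0.2358 0.138 ] 0.0371
crownR [0.4779 0.2245 0.138 ] -0.0478
shift cm [ -0.   0. -10.]
```

Call:
move_arm:
  rows: [0,0,0,0,0,0,0,0]
  fingers: 0.9

```text
clock: 20.68
tcp_pos: [0.5298, 0.2188, 0.1619]
orientation: [-2.979, -0.176, -0.856]
contact_force: [0.5, -0.5, 0.2]
grip_width: 0.0761
gripper_force: 0.0
```

Call:
move_arm:
  rows: [0,0,-1,0,0,0,-2,0,0,0,-3.5,0,0,0,-5,0,0,0,-7,0,0,0,-7,0]

```text
clock: 21.42
tcp_pos: [0.4928, 0.2147, 0.2228]
orientation: [-2.976, -0.175, -0.858]
contact_force: [-0.1, 0.1, 0.4]
grip_width: 0.0767
gripper_force: 0.0
```

```bash
python3 - <<'E'
from st import *
for n in("side","top"):
    im=r.grab_frame(n);cv2.imwrite(f"pics/aft_{n}.png",im)
    h=cv2.cvtColor(im,cv2.COLOR_BGR2HSV);m=((h[...,0]>5)&(h[...,0]<22)&(h[...,1]>190)&(h[...,2]>70)).astype(np.uint8)
    k,l,s,ce=cv2.connectedComponentsWithStats(m)
    for i in range(1,k):
        if s[i,4]>60: print(n,s[i],ce[i].round(1))
go([.5316,.2175,.35])
E
```

```text
21.43 [-1.039  0.075  0.362  2.306  0.769  0.375 -2.806] [0.4928 0.2147 0.2228] F [-0.1  0.1  0.4]
[[0.841, 0.119, 0.528], [0.098, -0.993, 0.069], [0.533, -0.007, -0.846]]
tilt 32.19 az of z 7.46 y [ 0.119 -0.993 -0.007] y az -83.15
side [186 135  17  10  85] [193.5 138.6]
side [ 147  234   36   44 1130] [163.7 253.3]
side [ 206  316   63   44 1251] [237.7 335.9]
top [  0  76   9  31 177] [ 2.8 91.2]
top [294 113  29  27 619] [308.  126.5]
top [198 213  14  37 251] [204.3 230.3]
shift cm [10.06  0.1  -8.69]
```

```bash
cat > fit.py <<'E'
from ov import *
from scipy.optimize import minimize
S=4
def mask(n,f,box):
    im=cv2.imread(f);x,y,w,h=box
    im=cv2.resize(im[y:y+h,x:x+w],None,fx=S,fy=S,interpolation=cv2.INTER_CUBIC)
    q=cv2.cvtColor(im,cv2.COLOR_BGR2HSV)
    return ((q[...,0]>3)&(q[...,0]<25)&(q[...,1]>150)&(q[...,2]>50)).astype(np.uint8)
def ren(n,v,box,z=.13):
    x,y,w,h=box;c=np.zeros((h*S,w*S),np.uint8)
    A=R.from_euler('z',v[2]).as_matrix()
    for b in boxes():
        q=(w2px(n,b@A.T+[v[0],v[1],z])-[x,y]+.5)*S-.5
        cv2.fillConvexPoly(c,cv2.convexHull((q*16).round().astype(np.int32)),1,shift=4)
    return c
B={"side":(195,295,90,80),"top":(180,195,50,70)}
def fit(views,tag="aft"):
    ms={n:mask(n,f"pics/{tag}_{n}.png",B[n]) for n in views}
    f=lambda p:sum((ren(n,p*np.array([1e-3,1e-3,1e-2]),B[n])!=ms[n]).sum() for n in views)
    s=minimize(f,[525,218,12.7],method="Nelder-Mead",options=dict(initial_simplex=np.array([[525,218,12.7],[530,218,12.7],[525,223,12.7],[525,218,18]])))
    v=s.x*[1e-3,1e-3,1e-2];u=np.array([np.cos(.1274),np.sin(.1274)])
    print(views,v.round(4),'mismatch',s.fun,[m.sum() for m in ms.values()],'across mm',(1e3*(v[:2]-[.527,.2175])@u).round(2),'yaw deg',np.degrees(v[2]).round(2))
E
python3 - <<'E'
from fit import *
fit(["side"]);fit(["top"]);fit(["side","top"])
E
```

```text
21.52 [-1.039  0.078  0.363  2.307  0.77   0.374 -2.806] [0.493  0.2143 0.2215] F [ 0.4  0.8 -0.3]
[[0.841, 0.119, 0.527], [0.098, -0.993, 0.067], [0.531, -0.005, -0.847]]
tilt 32.11 az of z 7.27 y [ 0.119 -0.993 -0.005] y az -83.17
brace [0.4858 0.2131 0.19  ] x axis [ 0.989  0.119 -0.084] y [-0.121  0.993 -0.015]
['side'] [0.5263 0.2183 0.1272] mismatch 3940.0 [np.uint64(21711)] across mm -0.63 yaw deg 7.29
['top'] [0.5247 0.2201 0.159 ] mismatch 3246.0 [np.uint64(6982)] across mm -1.97 yaw deg 9.11
['side', 'top'] [0.5262 0.219  0.142 ] mismatch 7286.0 [np.uint64(21711), np.uint64(6982)] across mm -0.63 yaw deg 8.14
```

The brace is centred within about 1 mm, square within 1°, and its level model matches. Next I'll work out the cover stroke and cross to the handle.

```bash
python3 - <<'E'
from st import *
for p in ((495,208.5),(495,240)): print('stop',px2w("top",p,.08).round(4))
for p in ((437,211.2),(437.5,244.5)): print('cover front',px2w("top",p,.077).round(4))
for t in ([.455,.214,.285],[.455,-.13,.285],[.461,-.13,.227]): go(t)
E
```

```text
21.52 [-1.039  0.078  0.363  2.307  0.77   0.374 -2.806] [0.493  0.2143 0.2215] F [ 0.4  0.8 -0.3]
[[0.841, 0.119, 0.527], [0.098, -0.993, 0.067], [0.531, -0.005, -0.847]]
tilt 32.11 az of z 7.27 y [ 0.119 -0.993 -0.005] y az -83.17
stop [ 0.5729 -0.3478  0.08  ]
stop [ 0.5093 -0.3444  0.08  ]
cover front [ 0.5695 -0.23    0.077 ]
cover front [ 0.5027 -0.2283  0.077 ]
shift cm [ 0.18 -0.45 -7.38]
shift cm [-3.2 33.7 -9.7]
shift cm [-5.78 33.8  -4.47]
```

Call:
move_arm:
  rows: [0,0,-3,0,0,0,-6,0,-0.3,3,-8,0,-0.6,7,-8.3,0,-1,11,-8.5,0,-1.5,15,-8.8,0,-2,19,-9,0,-2.5,23,-9.3,0,-3,27,-9.5,0,-3.2,30,-9.7,0]
  fingers: 0

```text
clock: 22.78
tcp_pos: [0.4501, -0.0956, 0.2846]
orientation: [-2.981, -0.172, -0.855]
contact_force: [-0.4, -0.4, -0.1]
grip_width: 0.0001
gripper_force: 0.0
```

```bash
python3 - <<'E'
from st import *
print(o['grip_width'])
for t in ([.455,-.13,.285],[.461,-.13,.227],[.5405,-.12,.100]): go(t)
E
```

```text
22.77 [-0.677 -0.327  0.715  2.377  0.246  0.47  -1.573] [ 0.4501 -0.0956  0.2846] F [-0.4 -0.4 -0.1]
[[0.842, 0.116, 0.526], [0.097, -0.993, 0.064], [0.53, -0.003, -0.848]]
tilt 32.02 az of z 6.96 y [ 0.116 -0.993 -0.003] y az -83.34
6.100543989645106e-05
shift cm [0.1  3.47 0.01]
shift cm [-2.47  3.56  5.24]
shift cm [-2.41  3.53 20.26]
```

Call:
move_arm:
  rows: [-0.6,1,2,0,-1.2,2,5,0,-1.8,3.5,8,0,-2.5,4.5,11,0,-2.5,4.5,14,0,-2.5,4.5,17,0,-2.5,4.5,19,0,-2.5,4.5,20.2,0,-2.5,4.5,20.2,0]

```text
clock: 23.9
tcp_pos: [0.4895, -0.1045, 0.2053]
orientation: [-2.985, -0.167, -0.894]
contact_force: [-0.1, -0.3, -0.1]
grip_width: -0.0003
gripper_force: 0.0
```

```bash
python3 - <<'E'
from st import *
for t in ([.540,-.16,.100],[.5405,-.22,.100],[.541,-.275,.100]): go(t)
E
```

```text
23.9 [-1.301 -0.193  1.455  2.435  0.174  0.17  -1.415] [ 0.4895 -0.1045  0.2053] F [-0.1 -0.3 -0.1]
[[0.83, 0.109, 0.547], [0.097, -0.994, 0.051], [0.549, 0.011, -0.836]]
tilt 33.3 az of z 5.3 y [ 0.109 -0.994  0.011] y az -83.77
shift cm [-2.12  5.95 11.28]
shift cm [-2.66 11.92 11.  ]
shift cm [-3.15 17.4  10.75]
```

The arm ran into elbow and wrist limits here. I'll identify its kinematics from the logged poses so I can plan a reachable route.

```bash
cat > kin.py <<'E'
from h import *
from scipy.optimize import least_squares
import itertools
D="""1.0708844 0.47770404 0.02234933 1.55633217 -0.01150971 1.1093134 -0.08310306|0.25755564 -0.62338457 0.24444065|-3.07995527 -0.611232130 0.000669
-0.39 0.028 0.146 1.163 0.005 1.914 -1.7|0.4707 0.0533 0.6913|3.134 0.176 0.059
-0.32 0.157 0.048 0.879 0.045 1.915 -1.709|0.551 0.0791 0.7565|3.112 0.181 0.309
-0.648 0.182 0.43 0.733 -0.035 1.915 -1.696|0.56 0.1185 0.8198|-3.079 -0.199 -0.514
-0.785 0.169 0.561 0.593 -0.03 1.915 -1.711|0.5422 0.1332 0.8966|-3.014 -0.195 -0.757
-0.811 0.126 0.374 0.477 0.178 1.915 -1.759|0.5053 0.148 0.97|-2.948 -0.222 -1.013
0.383 -0.334 -0.135 1.87 -0.31 0.986 -1.131|0.4654 -0.09 0.5692|-2.931 -0.161 -1.014
0.319 0.172 0.449 2.292 -1.234 0.592 0.315|0.446 -0.2868 0.2127|-2.932 -0.155 -0.997
0.985 0.392 -0.434 2.206 -1.351 0.273 0.432|0.5144 -0.2816 0.1458|-2.929 -0.158 -1.014
1.019 0.525 -0.537 2.156 -1.366 0.17 0.473|0.5431 -0.2779 0.102|-2.922 -0.167 -0.974
0.887 0.417 -0.37 2.148 -1.212 0.284 0.257|0.5432 -0.2785 0.1422|-2.922 -0.168 -0.974
0.623 -0.338 -0.327 2.421 -0.729 0.556 -0.643|0.392 -0.0718 0.3135|-2.922 -0.163 -0.967
0.292 0.219 -1.021 2.158 1.024 0.559 -2.937|0.5321 0.218 0.2506|-2.954 -0.171 -0.901
-1.126 0.247 0.545 2.3 0.92 0.169 -2.958|0.5314 0.2206 0.1769|-2.958 -0.174 -0.891
-1.051 0.272 0.467 2.293 0.915 0.175 -2.956|0.5298 0.2188 0.1619|-2.98 -0.176 -0.856
-1.039 0.075 0.362 2.306 0.769 0.375 -2.806|0.4928 0.2147 0.2228|-2.976 -0.175 -0.858
-0.677 -0.327 0.715 2.377 0.246 0.47 -1.573|0.4501 -0.0956 0.2846|-2.981 -0.172 -0.855
-1.301 -0.193 1.455 2.435 0.174 0.17 -1.415|0.4895 -0.1045 0.2053|-2.985 -0.167 -0.894"""
rows=[[np.array(x.split(),float) for x in l.split('|')] for l in D.split('\n')]
LIM=np.array([[-2.96,2.96],[-.34,2.1],[-1.41,1.46],[.24,2.44],[-1.37,4.51],[.17,1.92],[-2.96,2.96]])
def fk(q,P,s):
    A=R.from_rotvec(P[:3]).as_matrix();p=P[3:6].copy()
    for i in range(7):
        ax=[0,0,1] if i%2==0 else [0,1,0]
        A=A@R.from_rotvec(np.array(ax)*s[i]*q[i]).as_matrix()
        p=p+A@P[6+3*i:9+3*i]
    return p,A@R.from_rotvec(P[27:30]).as_matrix()
def res(P,s):
    e=[]
    for q,p,w in rows:
        a,A=fk(q,P,s);e+=[*(a-p)*10,*(A.T@R.from_rotvec(w).as_matrix()-np.eye(3)).ravel()*3]
    return np.r_[e,(P-P0)*.003]
P0=np.zeros(30);P0[5]=.2;P0[8]=.1;P0[14]=.4;P0[20]=.4;P0[26]=.2
if __name__=="__main__":
    best=None
    for t in itertools.product([1,-1],repeat=4):
      for f in([1,1,1],[1,-1,1],[1,-1,-1],[1,1,-1]):
       for z7 in (0,np.pi/2,np.pi,-np.pi/2):
        s=[t[0],f[0],t[1],f[1],t[2],f[2],t[3]];x=P0.copy();x[29]=z7
        # cheap screen: orientation only with yaw params
        def ro(v):
            y=x.copy();y[2]=v[0];y[29]=v[1]
            return np.concatenate([(fk(q,y,s)[1]-R.from_rotvec(w).as_matrix()).ravel() for q,p,w in rows[::3]])
        if z7: continue
        for g in (0,2,4):
            k=least_squares(ro,[g,-g],max_nfev=15)
            if best is None or k.cost<best[0]: best=(k.cost,s,k.x)
    print(best)
    s=best[1];x=P0.copy();x[2],x[29]=best[2]
    k=least_squares(res,x,args=(s,),max_nfev=60)
    n=np.array([fk(q,k.x,s)[0]-p for q,p,w in rows]);print(k.x.round(3),np.abs(n).max(0),k.cost)
    np.savez("kin.npz",P=k.x,s=s)
E
timeout 500 python3 kin.py
```

```text
(np.float64(2.126742818098771e-06), [-1, 1, -1, 1, -1, 1, -1], array([ 6.28306139, -4.71268058]))
[-7.900e-02 -8.700e-02  6.282e+00  0.000e+00 -1.000e-03  1.940e-01
 -0.000e+00 -1.500e-02  9.400e-02  0.000e+00 -1.500e-02  7.100e-02
 -0.000e+00 -1.600e-02  4.710e-01  0.000e+00 -1.600e-02  3.600e-02
 -0.000e+00 -0.000e+00  4.360e-01 -0.000e+00 -0.000e+00  5.700e-02
  1.000e-03 -0.000e+00  2.570e-01  1.000e-03  0.000e+00 -4.712e+00] [0.00026013 0.00026481 0.00036276] 0.00045380242053999503
```

```bash
cat > ik.py <<'E'
from kin import *
k=np.load("kin.npz");P=k["P"];s=k["s"]
rng=np.random.default_rng(0)
def ik(p,A,seeds,m=.01):
    lo,hi=LIM[:,0]+m,LIM[:,1]-m;b=None
    for q0 in seeds:
        f=lambda q:(lambda a:np.r_[(a[0]-p)*10,R.from_matrix(A.T@a[1]).as_rotvec()*3])(fk(q,P,s))
        z=least_squares(f,np.clip(q0,lo+.01,hi-.01),bounds=(lo,hi),max_nfev=40)
        if b is None or z.cost<b.cost:b=z
        if b.cost<1e-6:break
    return b.x,b.cost
def ori(tilt,az,yaw=None):
    t,a=np.radians([tilt,az]);z=np.array([np.sin(t)*np.cos(a),np.sin(t)*np.sin(a),-np.cos(t)])
    y=np.array([np.sin(a),-np.cos(a),0]);return np.c_[np.cross(y,z),y,z]
E
timeout 550 python3 - <<'E'
from ik import *
seeds=[rw[0] for rw in rows[6:18:2]]
for y in(-.16,-.22,-.275):
  for az in(6,0,-8,-16):
    out=[]
    for tilt in(33,28,24):
      q,c=ik(np.array([.54,y,.105]),ori(tilt,az),seeds); out.append((tilt,float('%.1e'%c)) + ((q.round(2).tolist(),) if c<1e-5 else ()))
    print(y,az,out)
E
```

```text
-0.16 6 [(33, 6.5e-09, [1.07, 0.54, -0.92, 2.26, 1.68, 0.18, -2.76]), (28, 6.4e-12, [1.01, 0.51, -0.87, 2.22, 1.09, 0.23, -2.21]), (24, 6.1e-18, [0.22, 0.37, 0.05, 2.22, -0.81, 0.23, -0.45])]
-0.16 0 [(33, 4.2e-08, [1.16, 0.61, -1.09, 2.28, 1.74, 0.37, -2.89]), (28, 6.3e-17, [0.89, 0.46, -0.76, 2.24, 1.23, 0.2, -2.48]), (24, 3.6e-07, [0.16, 0.36, 0.08, 2.24, -0.73, 0.18, -0.64])]
-0.16 -8 [(33, 4.9e-10, [1.28, 0.87, -1.4, 2.28, 1.75, 0.78, -2.94]), (28, 3.2e-17, [1.07, 0.58, -1.07, 2.24, 1.48, 0.47, -2.83]), (24, 1.1e-11, [-0.1, 0.37, 0.35, 2.26, -0.94, 0.18, -0.61])]
-0.16 -16 [(33, 0.026), (28, 0.00068), (24, 6.5e-18, [0.4, 0.37, -0.3, 2.23, 0.86, 0.21, -2.52])]
-0.22 6 [(33, 6.5e-13, [1.22, 0.6, -0.97, 2.2, 1.31, 0.19, -2.24]), (28, 7.1e-07, [0.62, 0.41, -0.26, 2.19, -0.81, 0.18, -0.29]), (24, 5.8e-05)]
-0.22 0 [(33, 2.1e-15, [1.17, 0.57, -0.94, 2.22, 1.58, 0.22, -2.65]), (28, 2.4e-09, [0.37, 0.39, 0.01, 2.22, -1.17, 0.19, -0.07]), (24, 4.2e-13, [0.51, 0.4, -0.18, 2.17, -0.36, 0.2, -0.87])]
-0.22 -8 [(33, 5.8e-13, [1.16, 0.59, -0.99, 2.24, 1.74, 0.34, -2.95]), (28, 0.00012), (24, 
[... 170 characters left out ...]
 3.8e-10, [0.87, 0.47, -0.4, 2.15, -1.1, 0.18, 0.14]), (28, 5.3e-19, [0.71, 0.45, -0.25, 2.12, -0.75, 0.25, -0.26]), (24, 1.3e-17, [0.73, 0.45, -0.3, 2.08, -0.35, 0.29, -0.66])]
-0.275 0 [(33, 9e-15, [1.34, 0.68, -1.05, 2.15, 1.36, 0.29, -2.28]), (28, 1.4e-11, [1.16, 0.57, -0.83, 2.11, 0.81, 0.25, -1.83]), (24, 0.0002)]
-0.275 -8 [(33, 6.6e-19, [1.15, 0.55, -0.84, 2.19, 1.6, 0.2, -2.75]), (28, 9.7e-08, [0.35, 0.41, 0.11, 2.18, -1.19, 0.2, -0.14]), (24, 1.1e-12, [0.86, 0.47, -0.53, 2.1, 0.48, 0.24, -1.72])]
-0.275 -16 [(33, 3.2e-14, [1.24, 0.63, -1.02, 2.2, 1.7, 0.42, -2.95]), (28, 5.9e-09, [0.85, 0.46, -0.54, 2.16, 1.1, 0.19, -2.49]), (24, 6e-07, [0.35, 0.41, 0.05, 2.15, -0.38, 0.18, -1.1])]
```

```bash
timeout 560 python3 - <<'E'
from ik import *
for nm,sd in (("neg",[rows[9][0],rows[7][0]]),("pos",[np.array([1.1,.57,-.95,2.23,1.5,.19,-2.5])])):
  for x,z in((.541,.108),(.553,.110)):
    for tilt in(33,30,27):
      o=[]
      for y in(-.02,-.08,-.14,-.18,-.23,-.28):
        q,c=ik(np.array([x,y,z]),ori(tilt,6),sd); o.append('%.0e'%c if c>1e-5 else 'ok q1 %.1f q3 %.1f q5 %.1f'%(q[0],q[2],q[4]))
      print(nm,x,tilt,o)
E
```

```text
neg 0.541 33 ['5e-02', '4e-02', '2e-02', '7e-03', '2e-04', 'ok q1 0.6 q3 -0.1 q5 -1.4']
neg 0.541 30 ['2e-02', '1e-02', '2e-03', '2e-05', 'ok q1 0.4 q3 0.1 q5 -1.3', 'ok q1 0.3 q3 0.3 q5 -1.4']
neg 0.541 27 ['2e-03', '1e-04', 'ok q1 0.2 q3 0.1 q5 -1.2', 'ok q1 0.2 q3 0.2 q5 -1.2', 'ok q1 0.2 q3 0.2 q5 -1.2', '4e-05']
neg 0.553 33 ['5e-02', '3e-02', '1e-02', '5e-03', 'ok q1 0.7 q3 -0.3 q5 -1.4', 'ok q1 0.9 q3 -0.4 q5 -0.9']
neg 0.553 30 ['1e-02', '7e-03', '1e-03', 'ok q1 0.4 q3 -0.1 q5 -1.3', 'ok q1 0.7 q3 -0.3 q5 -0.9', 'ok q1 0.7 q3 -0.3 q5 -0.8']
neg 0.553 27 ['4e-04', '3e-05', 'ok q1 0.1 q3 0.2 q5 -1.2', 'ok q1 0.4 q3 -0.1 q5 -0.8', 'ok q1 0.7 q3 -0.3 q5 -0.5', 'ok q1 0.5 q3 -0.0 q5 -0.9']
pos 0.541 33 ['9e-03', 'ok q1 1.1 q3 -1.2 q5 1.8', 'ok q1 1.0 q3 -0.9 q5 1.8', 'ok q1 1.1 q3 -1.0 q5 1.5', '3e-03', 'ok q1 1.3 q3 -1.0 q5 1.0']
pos 0.541 30 ['5e-04', '8e-03', 'ok q1 1.0 q3 -0.8 q5 1.3', '6e-05', 'ok q1 1.3 q3 -1.0 q5 1.1', '1e-03']
pos 0.541 27 ['1e-02', '2e-04', '4e-03', 'ok q1 1.1 q3 -1.0 q5 1.1', 'ok q1 1.2 q3 -1.0 q5 0.9', 'ok q1 1.3 q3 -1.0 q5 0.8']
pos 0.553 33 ['2e-02', '2e-03', 'ok q1 1.0 q3 -0.9 q5 1.7', 'ok q1 1.1 q3 -0.9 q5 1.5', 'ok q1 1.2 q3 -1.0 q5 1.2', '2e-04']
pos 0.553 30 ['9e-03', '6e-03', '2e-04', 'ok q1 1.0 q3 -0.9 q5 1.1', '2e-02', 'ok q1 1.4 q3 -1.1 q5 1.0']
pos 0.553 27 ['8e-03', '3e-04', 'ok q1 1.0 q3 -0.9 q5 1.1', 'ok q1 1.1 q3 -0.9 q5 1.0', 'ok q1 1.1 q3 -0.9 q5 0.8', 'ok q1 1.2 q3 -1.0 q5 0.8']
```

The identified model fits to 0.3 mm. A slant near 28° in the other wrist branch covers the whole handle stroke. I'll re-enter that branch through the stretched high pose, as I did before the grasp.

```bash
python3 - <<'E'
from st import *
for t in ([.45,-.10,.28],[.48,.0,.55],[.515,.145,.91]): go(t)
E
```

```text
23.9 [-1.301 -0.193  1.455  2.435  0.174  0.17  -1.415] [ 0.4895 -0.1045  0.2053] F [-0.1 -0.3 -0.1]
[[0.83, 0.109, 0.547], [0.097, -0.994, 0.051], [0.549, 0.011, -0.836]]
tilt 33.3 az of z 5.3 y [ 0.109 -0.994  0.011] y az -83.77
shift cm [ 0.87 -0.79 -8.38]
shift cm [ 19.14 -10.12 -28.8 ]
shift cm [ 43.21 -23.77 -56.24]
```

Call:
move_arm:
  rows: [0.4,-0.3,-4,0,0.9,-0.8,-8.4,0,4,-2,-12,0,8,-4,-16,0,12,-6,-20,0,16,-8,-25,0,19,-10,-29,0,23,-12,-33,0,27,-14,-37,0,31,-17,-42,0]

```text
clock: 25.15
tcp_pos: [0.4958, 0.0557, 0.6878]
orientation: [-2.986, -0.166, -0.894]
contact_force: [0.5, 0.0, 0.1]
grip_width: 0.0
gripper_force: 0.0
```

```bash
python3 - <<'E'
from st import *
for t in ([.515,.145,.91],): go(t)
E
```

```text
25.15 [-0.163 -0.236 -0.104  1.516  0.077  1.287 -1.731] [0.4958 0.0557 0.6878] F [0.5 0.  0.1]
[[0.83, 0.107, 0.547], [0.096, -0.994, 0.05], [0.549, 0.011, -0.836]]
tilt 33.32 az of z 5.24 y [ 0.107 -0.994  0.011] y az -83.83
shift cm [ 14.65  -8.43 -17.07]
```

```bash
python3 - <<'E'
from st import *
for t in ([.465,-.09,.57],[.446,-.25,.23]): go(t)
E
```

```text
25.15 [-0.163 -0.236 -0.104  1.516  0.077  1.287 -1.731] [0.4958 0.0557 0.6878] F [0.5 0.  0.1]
[[0.83, 0.107, 0.547], [0.096, -0.994, 0.05], [0.549, 0.011, -0.836]]
tilt 33.32 az of z 5.24 y [ 0.107 -0.994  0.011] y az -83.83
shift cm [-10.42  14.03   7.43]
shift cm [-32.2   29.37  34.  ]
```

Call:
move_arm:
  rows: [-3.5,4.7,2.5,0,-7,9.4,5,0,-10.4,14,7.4,0,-14,16.5,12,0,-17.5,19,16.5,0,-21,21.5,21,0,-24.5,24,25.5,0,-28,26.5,29,0,-31,28.5,32,0,-32.2,29.4,34,0]

```text
clock: 26.4
tcp_pos: [0.4457, -0.2476, 0.232]
orientation: [-2.982, -0.168, -0.89]
contact_force: [1.1, 1.3, -1.1]
grip_width: -0.0001
gripper_force: 0.0
```

```bash
python3 - <<'E'
from st import *
for t in ([.446,-.25,.23],[.50,-.20,.16],[.541,-.2,.14]): go(t)
E
```

```text
26.4 [-0.235  0.069  0.899  2.317 -0.967  0.54  -0.017] [ 0.4457 -0.2476  0.232 ] F [ 1.1  1.3 -1.1]
[[0.831, 0.11, 0.545], [0.096, -0.994, 0.055], [0.548, 0.007, -0.837]]
tilt 33.21 az of z 5.73 y [ 0.11  -0.994  0.007] y az -83.68
shift cm [-0.11  0.24  0.18]
shift cm [ 1.03 -4.18  9.25]
shift cm [ 3.34 -3.74 13.16]
```

Call:
move_arm:
  rows: [0.3,-1,2.5,0,0.7,-2.5,5,0,1,-4,7.5,0,2,-4,10,0,3,-3.8,12.5,0,3.3,-3.8,13.2,0,3.3,-3.8,13.2,0]

```text
clock: 27.28
tcp_pos: [0.5419, -0.1986, 0.14]
orientation: [-2.979, -0.167, -0.89]
contact_force: [-0.7, -0.9, 0.5]
grip_width: 0.0
gripper_force: 0.0
```

```bash
python3 - <<'E'
from st import *
for t in ([.541,-.2,.14],[.541,-.145,.14],[.541,-.145,.108]): go(t)
E
```

```text
27.27 [ 0.479  0.326 -0.11   2.246 -1.36   0.231  0.219] [ 0.5419 -0.1986  0.14  ] F [-0.7 -0.9  0.5]
[[0.831, 0.111, 0.545], [0.095, -0.994, 0.058], [0.548, 0.003, -0.836]]
tilt 33.25 az of z 6.05 y [ 0.111 -0.994  0.003] y az -83.64
shift cm [-0.09  0.13 -0.06]
shift cm [ 0.43 -5.34  0.26]
shift cm [-1.32 -5.35  2.93]
```

Call:
move_arm:
  rows: [0.1,-1.3,0,0,0.2,-2.6,0.1,0,0.3,-4,0.2,0,0.4,-5.3,0.3,0,0.4,-5.3,0.3,0]

```text
clock: 27.9
tcp_pos: [0.5411, -0.147, 0.1455]
orientation: [-2.982, -0.174, -0.875]
contact_force: [0.8, -0.1, 0.3]
grip_width: -0.0001
gripper_force: 0.0
```

```bash
python3 - <<'E'
from st import *
for t in ([.543,-.145,.14],[.545,-.145,.108]): go(t)
E
```

```text
27.9 [ 0.365  0.284 -0.113  2.288 -1.366  0.171  0.127] [ 0.5411 -0.147   0.1455] F [ 0.8 -0.1  0.3]
[[0.836, 0.115, 0.537], [0.099, -0.993, 0.059], [0.54, 0.004, -0.842]]
tilt 32.69 az of z 6.3 y [ 0.115 -0.993  0.004] y az -83.38
shift cm [-0.12 -0.18  0.58]
shift cm [-1.68 -0.17  3.38]
```

Call:
move_arm:
  rows: [-0.3,0,0.6,0,-0.6,-0.1,1.2,0,-0.9,-0.2,1.8,0,-1.2,-0.2,2.4,0,-1.5,-0.2,3,0,-1.7,-0.2,3.6,0,-1.7,-0.2,3.6,0]

```text
clock: 28.78
tcp_pos: [0.5508, -0.1514, 0.1219]
orientation: [-2.979, -0.178, -0.831]
contact_force: [-0.3, 0.0, -0.7]
grip_width: 0.0004
gripper_force: 0.0
```

```bash
python3 - <<'E'
from st import *
for t in ([.545,-.147,.108],): go(t)
E
```

```text
28.77 [ 0.389  0.349 -0.133  2.257 -1.366  0.17   0.144] [ 0.5508 -0.1514  0.1219] F [-0.3  0.  -0.7]
[[0.849, 0.122, 0.513], [0.099, -0.992, 0.073], [0.518, -0.011, -0.855]]
tilt 31.23 az of z 8.09 y [ 0.122 -0.992 -0.011] y az -82.98
shift cm [-1.17 -0.49  0.92]
```

Call:
move_arm:
  rows: [-0.4,-0.1,0.4,0,-0.8,-0.3,0.8,0,-1.2,-0.5,1.2,0,-1.5,-0.6,1.5,0,-1.6,-0.6,1.7,0,-1.6,-0.6,1.7,0]

```text
clock: 29.52
tcp_pos: [0.5481, -0.1502, 0.1102]
orientation: [-2.977, -0.182, -0.803]
contact_force: [-0.1, 0.4, -0.3]
grip_width: -0.0003
gripper_force: 0.0
```

```bash
python3 - <<'E'
from st import *
for t in ([.545,-.147,.108],[.545,-.20,.110],[.546,-.275,.110]): go(t)
E
```

```text
29.52 [ 0.397  0.371 -0.14   2.255 -1.366  0.17   0.152] [ 0.5481 -0.1502  0.1102] F [-0.1  0.4 -0.3]
[[0.858, 0.128, 0.498], [0.1, -0.992, 0.082], [0.504, -0.02, -0.863]]
tilt 30.3 az of z 9.3 y [ 0.128 -0.992 -0.02 ] y az -82.67
shift cm [-0.35 -0.36  0.06]
shift cm [-0.78  4.9  -0.54]
shift cm [-1.44 12.35 -1.11]
```

In position on the fin's +y side. Now I'll push the cover towards the stop.

Call:
move_arm:
  rows: [-0.1,1,-0.07,0,-0.2,2,-0.13,0,-0.3,3,-0.2,0,-0.4,4,-0.26,0,-0.5,5,-0.33,0,-0.6,6,-0.4,0,-0.7,7,-0.46,0,-0.8,8,-0.53,0,-0.9,9,-0.6,0,-1,10,-0.66,0]

```text
clock: 30.78
tcp_pos: [0.5489, -0.2515, 0.1089]
orientation: [-2.977, -0.183, -0.803]
contact_force: [1.1, 1.7, 1.3]
grip_width: 0.0001
gripper_force: 1.3
```

```bash
python3 - <<'E'
from st import *
for t in ([.549,-.275,.108],[.549,-.29,.108]): go(t)
im=r.grab_frame("top");cv2.imwrite("pics/push.png",im)
h=cv2.cvtColor(im,cv2.COLOR_BGR2HSV);m=((h[...,0]>100)&(h[...,0]<125)&(h[...,1]>150)).astype(np.uint8)[200:260,320:520]
ys,xs=np.where(m);print('blue cols',xs.min()+320,xs.max()+320)
E
```

```text
30.77 [ 0.481  0.43   0.005  2.151 -1.203  0.334  0.151] [ 0.5489 -0.2515  0.1089] F [1.1 1.7 1.3]
[[0.858, 0.128, 0.498], [0.1, -0.992, 0.082], [0.504, -0.02, -0.863]]
tilt 30.29 az of z 9.3 y [ 0.128 -0.992 -0.02 ] y az -82.67
shift cm [-0.27  2.33 -0.11]
shift cm [-0.42  3.82 -0.23]
blue cols 388 480
```

Call:
move_arm:
  rows: [-0.04,0.4,-0.02,0,-0.08,0.8,-0.04,0,-0.12,1.2,-0.07,0,-0.15,1.5,-0.09,0,-0.18,1.8,-0.1,0,-0.2,2,-0.11,0]

```text
clock: 31.58
tcp_pos: [0.5492, -0.2712, 0.1084]
orientation: [-2.977, -0.182, -0.803]
contact_force: [-0.2, 2.2, 1.5]
grip_width: -0.0001
gripper_force: 1.1
```

Call:
move_arm:
  rows: [-0.02,0.2,-0.01,0,-0.04,0.4,-0.02,0,-0.06,0.6,-0.03,0,-0.06,0.6,-0.03,0]

```text
clock: 32.08
tcp_pos: [0.5494, -0.2768, 0.1083]
orientation: [-2.976, -0.183, -0.803]
contact_force: [-0.5, 2.5, 1.5]
grip_width: -0.0001
gripper_force: 1.5
```

Call:
move_arm:
  rows: [-0.02,0.2,-0.01,0,-0.04,0.4,-0.02,0,-0.06,0.6,-0.03,0,-0.06,0.6,-0.03,0]

```text
clock: 32.58
tcp_pos: [0.5496, -0.2774, 0.108]
orientation: [-2.967, -0.191, -0.801]
contact_force: [-5.2, 13.6, 10.2]
grip_width: -0.0001
gripper_force: 7.3
```

Call:
move_arm:
  rows: [-0.02,0.2,-0.01,0,-0.04,0.4,-0.02,0,-0.04,0.4,-0.02,0]

```text
clock: 32.95
tcp_pos: [0.5496, -0.2777, 0.108]
orientation: [-2.961, -0.196, -0.8]
contact_force: [-9.5, 21.1, 17.2]
grip_width: 0.0004
gripper_force: 11.4
```

The force rose to 21 N at the expected spot, so the cover is home. I'll back off the fin sideways, then retreat along the tool axis.

Call:
move_arm:
  rows: [0.1,-0.8,0.05,0,0.2,-1.6,0.1,0,0.3,-2.4,0.2,0,0.3,-2.4,-1,0,0.3,-2.4,-4,0,0.3,-2.4,-8,0,0.3,-2.4,-12,0,0.3,-2.4,-14,0,0.3,-2.4,-14,0]

```text
clock: 34.08
tcp_pos: [0.4791, -0.2759, 0.233]
orientation: [-2.979, -0.18, -0.809]
contact_force: [0.1, -0.1, 0.9]
grip_width: -0.0001
gripper_force: 0.0
```

```bash
python3 - <<'E'
from st import *
for n in("top","side"):
    im=r.grab_frame(n);cv2.imwrite(f"pics/end_{n}.png",im)
im=cv2.imread("pics/end_top.png");h=cv2.cvtColor(im,cv2.COLOR_BGR2HSV)
for row in (225,230,235):
    b=np.where((h[row,320:520,0]>100)&(h[row,320:520,0]<125)&(h[row,320:520,1]>150))[0]+320
    print(row,(b.min(),b.max()) if len(b) else None)
im=cv2.imread("pics/end_side.png");h=cv2.cvtColor(im,cv2.COLOR_BGR2HSV)
m=(h[...,0]>105)&(h[...,0]<125)&(h[...,1]>180);m[:140]=0;m[300:]=0;m[:,:200]=0;m[:,400:]=0
ys,xs=np.where(m);i=ys.argmax();print('near edge px',xs[ys>=ys.max()-1],ys.max())
for p in((xs[ys==ys.max()].mean(),ys.max()+.5),):print(px2w("side",p,.077).round(4))
import fit
fit.fit(["side"],"end");fit.fit(["top"],"end")
d=lambda a,b,bx:cv2.absdiff(cv2.imread(a),cv2.imread(b))[bx[1]:bx[1]+bx[3],bx[0]:bx[0]+bx[2]].mean().round(1)
for nm,bx in dict(tin=(328,286,45,45),soap=(172,308,36,36),jar=(290,108,42,52),bottle=(420,105,40,55)).items(): print(nm,d("pics/top0.png","pics/end_top.png",bx))
E
```

```text
34.08 [ 0.383  0.159  0.251  2.162 -0.802  0.577 -0.196] [ 0.4791 -0.2759  0.233 ] F [ 0.1 -0.1  0.9]
[[0.856, 0.125, 0.501], [0.099, -0.992, 0.078], [0.507, -0.018, -0.862]]
tilt 30.46 az of z 8.91 y [ 0.125 -0.992 -0.018] y az -82.8
225 (np.int64(402), np.int64(493))
230 (np.int64(402), np.int64(493))
235 (np.int64(402), np.int64(494))
near edge px [309 310 311 312 313 314 315 316 317 318 316 317 318] 218
[ 0.5046 -0.1554  0.077 ]
brace [ 0.4709 -0.2769  0.2017] x axis [ 0.985  0.127 -0.113] y [-0.128  0.992 -0.002]
['side'] [0.5259 0.2183 0.1208] mismatch 3939.0 [np.uint64(21722)] across mm -0.95 yaw deg 6.92
['top'] [0.5242 0.2191 0.1614] mismatch 2245.0 [np.uint64(7978)] across mm -2.6 yaw deg 9.25
tin 6.6
soap 5.8
jar 5.4
bottle 5.3
```

```bash
python3 - <<'E'
from fit import *
im=cv2.imread("pics/end_top.png");h=cv2.cvtColor(im,cv2.COLOR_BGR2HSV)
for c in (201,203,205,207):
    print(c,'S',h[206:220,c,1].tolist(),'|',h[240:262,c,1].tolist(),h[240:262,c,2].tolist())
A=R.from_euler('z',7.3,degrees=True).as_matrix()
f=lambda x,y,z:w2px("top",A@np.array([x,y,z])+[.527,.2185,.13])[0].round(1)
print('far top edge',f(.042,-.011,.008),f(.042,.011,.008),'near top',f(-.042,-.011,.008),f(-.042,.011,.008),'near leg bot',f(-.042,-.011,-.024),f(-.042,.011,-.024))
for nm in("top0","end_top"):
    g=cv2.cvtColor(cv2.imread(f"pics/{nm}.png"),cv2.COLOR_BGR2GRAY)
    for c in(190,222): print(nm,c,g[212:226,c].tolist(),g[230:250,c].tolist())
E
```

```text
34.17 [ 0.383  0.162  0.248  2.163 -0.803  0.577 -0.195] [ 0.4793 -0.2745  0.2308] F [ 0.4 -0.  -0.5]
[[0.858, 0.127, 0.498], [0.1, -0.992, 0.081], [0.504, -0.02, -0.863]]
tilt 30.31 az of z 9.27 y [ 0.127 -0.992 -0.02 ] y az -82.69
brace [ 0.4711 -0.2754  0.1996] x axis [ 0.985  0.129 -0.116] y [-0.13   0.992  0.   ]
201 S [16, 24, 16, 18, 16, 29, 89, 165, 192, 195, 194, 196, 193, 196] | [162, 172, 177, 183, 178, 169, 169, 159, 159, 143, 107, 81, 78, 75, 74, 68, 45, 20, 18, 16, 19, 16] [101, 126, 144, 146, 146, 143, 140, 136, 130, 127, 134, 139, 138, 139, 138, 135, 129, 126, 127, 127, 131, 129]
203 S [18, 18, 16, 17, 20, 55, 135, 187, 196, 191, 191, 196, 193, 190] | [174, 190, 184, 190, 190, 191, 196, 190, 191, 193, 195, 191, 188, 194, 188, 182, 130, 39, 20, 16, 18, 18] [82, 110, 143, 152, 152, 152, 151, 152, 152, 152, 152, 151, 152, 151, 153, 147, 122, 118, 126, 129, 131, 128]
205 S [18, 18, 20, 17, 27, 82, 148, 191, 198, 191, 190, 196, 195, 190] | [170, 183, 188, 191, 190, 191, 192, 190, 188, 188, 194, 189, 186, 191, 186, 192, 168, 65, 19, 16, 16, 16] [81, 113, 144, 151, 152, 151,
[... 486 characters left out ...]

top0 190 [118, 118, 118, 117, 119, 118, 118, 119, 119, 118, 117, 111, 108, 108] [145, 145, 146, 144, 146, 143, 145, 145, 144, 144, 145, 146, 138, 100, 65, 59, 63, 61, 59, 53]
top0 222 [120, 120, 119, 120, 120, 118, 111, 107, 105, 104, 106, 129, 144, 145] [144, 145, 144, 144, 144, 145, 146, 139, 104, 69, 64, 76, 78, 79, 77, 77, 93, 114, 122, 122]
end_top 190 [126, 125, 124, 125, 124, 124, 123, 123, 124, 125, 124, 118, 113, 114] [153, 151, 152, 151, 152, 152, 153, 152, 151, 153, 152, 153, 145, 107, 73, 64, 66, 62, 60, 57]
end_top 222 [128, 126, 126, 126, 126, 123, 116, 112, 107, 90, 92, 132, 150, 153] [152, 152, 151, 153, 152, 152, 153, 145, 109, 73, 71, 79, 83, 83, 81, 81, 92, 115, 122, 123]
```

The final checks hold up:
- **Brace:** about 1–2 mm off centre and level on the rail.
- **Cover:** its edge is at column 494, against the stop at 495.
- **Bystanders:** unchanged.
- **Robot:** clear of everything.

```bash
python3 -c "
from bench import r
print(r.hand_in())"
```

```text
the job is handed in; nothing more can be done
None
```

The job is handed in at about 34 s: the brace hangs level astride the far rail, about 1–2 mm off centre, and the cover is home against the end stop. One risk is that the wrist force briefly read about 46 N while the arm was folded during the carry. I could not tell whether that was contact or just motion, and contact would exceed the 40 N limit.

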